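Load the laundry vending rack in sell-by order

TASK

The four detergent packs on the delivery tray stand in sell-by order: move them one by one into the white vending rack beside it, keeping the same left-to-right order, so that the tray's leftmost pack (as the robot sees it) stands against the rack's end wall and the others follow on to the right. All must stand upright on the rack's floor; then push the sliding end stop snug against the row so that no gaps are left, and let go. Do not knock any pack over.

Things in the scene. Friction and masses are not known exactly. Their poses are not given: they have to be found in the camera images.
- carton: Plain brown cardboard detergent carton with a flat top: 60 mm deep (x), 45 mm wide (y), 115 mm tall. Its origin is the centre of its underside, z up; x runs along its depth (across the row), y along its width (along the row). Mass about 0.18 kg.
- bottle: White flat-sided softener bottle, body 60 mm deep (x), 45 mm wide (y), 98 mm tall, with a round grey cap (26 mm across) on top, 115 mm in all; grip the body, below the cap. Its origin is the centre of its underside, z up; x runs along its depth (across the row), y along its width (along the row). Mass about 0.18 kg.
- canister: Round metal canister with a white lid, 45 mm diameter, 112 mm tall. Its origin is the centre of its underside, z up; x runs along its depth (across the row), y along its width (along the row). Mass about 0.18 kg.
- tub: Low white plastic tub, 60 mm deep (x), 45 mm wide (y), with a grey lid; 96 mm tall to the lid's top, on which a black ridge stands 5 mm higher. Its origin is the centre of its underside, z up; x runs along its depth (across the row), y along its width (along the row). Mass about 0.18 kg.
- tray: Delivery tray, a grey plate 100 mm by 285 mm, 6 mm thick, fixed. Origin: centre of its underside. Its +y (towards the robot's left) runs along the row: the four packs stand on it at y = +99, +33, -33 and -99 mm, in any order, one in each of four identical black shallow-rimmed stands; each may be a few mm and 0.08 rad off.
- stand_carton: Black shallow stand in which the carton stood at the start (78 mm in tray x, 60 mm in y; its floor, on which the pack stands, is 10 mm above the table and its rim 18 mm). Fixed to the tray, not to be moved; it keeps showing where that pack was in the row. Origin: centre of its underside.
- stand_bottle: Black shallow stand in which the bottle stood at the start (78 mm in tray x, 60 mm in y; its floor, on which the pack stands, is 10 mm above the table and its rim 18 mm). Fixed to the tray, not to be moved; it keeps showing where that pack was in the row. Origin: centre of its underside.
- stand_canister: Black shallow stand in which the canister stood at the start (78 mm in tray x, 60 mm in y; its floor, on which the pack stands, is 10 mm above the table and its rim 18 mm). Fixed to the tray, not to be moved; it keeps showing where that pack was in the row. Origin: centre of its underside.
- rack: White vending rack, fixed, 90 mm deep (x), 312 mm long (y). Origin: on the table, mid depth; +y runs to its end wall (at the robot's left): inner face at y = +150 mm, top at z = 110 mm. Floor top z = 6 mm, from y = -150 mm to the wall; front and rear lips 14 mm high, 82 mm apart. Each pack is 45 mm wide: pushed together, their centres are at y = 127.5, 82.5, 37.5, -7.5 mm.
- stop (a joint): Rack's sliding end stop: steel plate 76 mm wide, 10 mm thick, top at z = 104 mm. Value in m, growing towards the end wall. Its face to the packs is at rack y = -0.110 + value, its back 10 mm behind. Starts at 0 to 0.03; 0.080 is tight against the packed row. About 2 N of friction, stays where left; push its back with closed fingers.
Not all that is in view belongs to the job. Leave any green look-alike of the tub alone.

How it is judged:
By the outcome, as a careful person would: the job done as asked, in the order asked, and still so for the second after the job is handed in, with the robot touching nothing.
It also fails if it takes over 120 s, if anything falls off the work surface, if the arm or the gripper's body presses on something with over 40 N, if the wrist force passes 120 N, or if a joint passes its speed limit or range.

ROBOT

A 6-joint arm with a two-finger parallel gripper is mounted at the origin on the work surface. World frame = base frame: x ahead of the robot, y to its left, z up, the work surface at z = 0. Lengths are in m, angles in rad, forces in N, time in s.
With the tool pointing down it reaches from about 0.375 to 0.9 m from the base axis. Payload 3.1 kg.
Tool frame: the origin (TCP) lies on the centre line of the jaws, within the pads' length; the fingertips stand 14 mm ahead of it and the grasp point (between the pads) lies 5 mm behind it; z points along the fingers, y is the line along which they close (so a half turn about z gives the same grasp; the last joint's range is limited). The gripper opens to 87 mm and grips with 3 to 60 N. Pads are 19 mm wide; open, the fingers measure 117 mm over their backs; the gripper's body (75 mm by 190 mm) begins 51 mm behind the grasp point.
Start: joints at [-1.367, 0.527, 1.433, -0, 1.181, -0.178], TCP at [0.233, -0.58, 0.207] pointing down, gripper open.
Joint ranges: [-3.08, 3.08], [-0.75, 2.2], [0.22, 2.44], [-1.43, 4.57], [0, 2.65], [-2.85, 2.85]. Speed limits (rad/s): [2.79, 2.79, 3.14, 3.14, 3.14, 3.14].

INTERFACE

Orientations are given as a unit quaternion [x, y, z, w].
In Python, from rig import robot gives the robot as it stands.
- The arm moves only by the tool move_arm, never from a script. Its argument "commands" is a list of rows, each an object with "hand": the finger opening in cm, from 0 to 8.7; "travel": the shift along the tool's x, y, z in cm, a list of three; "twist": the turn, a rotation vector about the tool's x, y, z in degrees, a list of three. In form: [{"hand": hand, "travel": [dx, dy, dz], "twist": [wx, wy, wz]}, ...]. A call has 1 to 5 rows; each row shifts and turns the commanded pose from where the row before left it, along the tool's axes as they then stand; what a row does not reach is not made up. A row lasts 1/12 s, in which the tool goes at most 41.7 mm and 7.16 degrees, less where a joint would pass 70% of its speed; a pose out of reach is approached as far as the arm can. A call is refused whole if a number of a shift passes 4.17 or a number of a turn 7.16, either way. A call with a gripper value outside its range is refused whole. The fingers move at their own pace and stop on an object; "force" is the grip in N (left out, the last holds). Time passes only in rows, so rows that do not move let the fingers close. It gives the time, the measured TCP pose, the force, the opening and the grip force at its end, in the units of the state.
- robot.get_obs(): the state, without advancing time (a new reading comes with each control period).
- robot.camera(name): name is "side" or "top" or "wrist"; returns a dict with "frame" (384x512x3 uint8, red, green, blue), "fov_y" (degrees; the focal length in pixels is half the picture's height over the tangent of half this angle, whatever the lens; pixels are square), "cx", "cy" (the principal point, pixels), "extrinsics" (4x4, takes a point from camera to world coordinates); the wrist camera has in their place "T_tool_cam" (4x4, takes a point from camera to tool coordinates, whose origin is the TCP and whose axes are the flange's). Camera axes: x right, y down, z forward; pixel columns grow to the right and rows downward; lengths in m; the calibration is good to about 2 mm. A picture is of the moment at which its call begins: read the wrist's pose just before it. There is no depth.
- robot.hand_in(): hands the job in; it is judged then, once.
The state is a dict: "time": time; "q": joint angles; "joint_velocities": joint speeds; "joint_torque": joint torques, N m; "position": TCP position; "tool_rot": TCP orientation; "ft_force": force on the tool from outside, world axes, zero at the start; "moment": the same for the moment, N m; "grip_width": finger opening in m; "grip_force": force on a finger pad.
Only numpy, scipy, OpenCV 4.12 (cv2) and the standard library are available. Lean on these libraries where they do the work, as an engineer would, in place of code of your own. Each camera call takes 0.05 s, during which the arm holds its last target. There are 200 camera calls.

## Working session

There is one attempt and no reset: what is moved stays moved. The work goes in short steps, Python scripts to look and compute and a tool call to move; the robot and the scene stay as the last step left them, time stands still between calls to the robot, and variables do not carry over. Pictures are saved under pics/ and viewed, at most 14 in all, crops included, and the job is handed in when it is done.

Besides the shell and the picture viewer there is one more tool, called after ">>>" in YAML: its name, and indented under it one key for each argument. move_arm: Moves the arm, as the interface text tells. Its arguments: {"type":"object","properties":{"commands":{"type":"array"},"force":{"type":"number"}},"required":["commands"]}

```bash
mkdir -p pics; ls
python3 - <<'E'
from rig import robot
import cv2,numpy as np
o=robot.get_obs(); print(o)
for n in("top","side"):
    c=robot.camera(n); cv2.imwrite(f"pics/{n}0.png",c["frame"][:,:,::-1])
    print(n,c["fov_y"],c["cx"],c["cy"],np.round(c["extrinsics"],4).tolist(),[k for k in c])
E
```

```text
pics
{'time': 0.0, 'q': array([-1.36751492e+00,  5.28489549e-01,  1.43391247e+00, -4.90468750e-05,
        1.18139061e+00, -1.78479843e-01]), 'joint_velocities': array([-0.00106368, -0.00173299,  0.00084825, -0.0010667 , -0.00135359,
       -0.00027521]), 'joint_torque': array([ 1.56794413e-04, -4.40042102e+01, -1.76592761e+01,  6.33917539e-02,
        5.82741061e-02, -1.61980224e-04]), 'position': array([ 0.23271339, -0.57922423,  0.20585408]), 'tool_rot': array([ 9.81835176e-01,  1.89732647e-01, -3.63158367e-05, -1.09962134e-03]), 'ft_force': array([-0.30045476,  1.12232783, -0.15821512]), 'moment': array([-0.05966899,  0.00302995,  0.02236801]), 'grip_force': 0.0, 'grip_width': 0.08683843960271945}
top 54.94560313650305 246.46429912123864 194.3471402337361 [[-0.0181, -0.9828, 0.184, 0.4181], [-0.9998, 0.0193, 0.0049, -0.0022], [-0.0083, -0.1839, -0.9829, 0.936], [0.0, 0.0, 0.0, 1.0]] ['frame', 'fov_y', 'cx', 'cy', 'extrinsics']
side 55.678294708762664 256.388340171987 186.66161082724923 [[0.9893, -0.0873, 0.117, 0.4667], [-0.1459, -0.6231, 0.7684, -0.6259], [0.0058, -0.7772, -0.6292, 0.5581], [0.0, 0.0, 0.0, 1.0]] ['frame', 'fov_y', 'cx', 'cy', 'extrinsics']
```

View pics/top0.png

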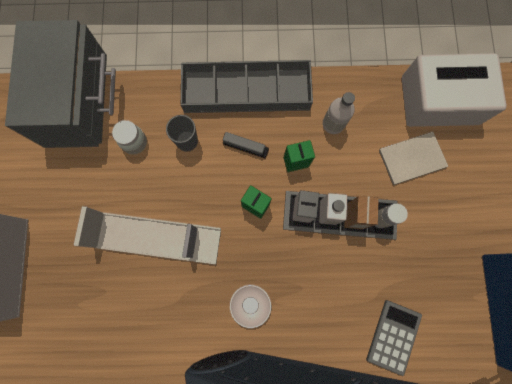

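View pics/side0.png

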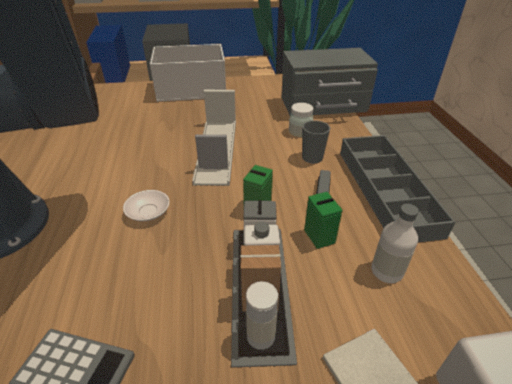

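The top view (+x up, +y left) shows the tray at cols 285-397, row ~210. Its packs from left to right are the tub (308,206), bottle (337,208), carton (368,210) and canister (396,214). The rack is at cols 77-220, with its end wall on the left (90,228) and the stop at (192,242).

Candidates for the tub: grey-lidded tub on the tray (308,206), green look-alikes at (257,201) and (299,156). I choose the one standing in the stand. Next I take enlarged crops for measuring.

```bash
cat > h.py <<'E'
import numpy as np,cv2
from rig import robot
def ray(c,u,v):
    f=c["frame"].shape[0]/2/np.tan(np.radians(c["fov_y"]/2)); T=c["extrinsics"]
    d=T[:3,:3]@np.array([(u-c["cx"])/f,(v-c["cy"])/f,1.]); return T[:3,3],d
def onz(c,u,v,z):
    o,d=ray(c,u,v); return (o+d*(z-o[2])/d[2])[:2]
def proj(c,p):
    f=c["frame"].shape[0]/2/np.tan(np.radians(c["fov_y"]/2)); T=c["extrinsics"]
    q=T[:3,:3].T@(np.array(p)-T[:3,3]); return np.array([c["cx"]+f*q[0]/q[2],c["cy"]+f*q[1]/q[2]])
E
python3 - <<'E'
from h import *
c=robot.camera("top"); im=c["frame"][:,:,::-1]
cv2.imwrite("pics/a.png",cv2.resize(im[180:250,275:408],None,fx=6,fy=6,interpolation=cv2.INTER_CUBIC))
cv2.imwrite("pics/b.png",cv2.resize(im[200:270,70:227],None,fx=5,fy=5,interpolation=cv2.INTER_CUBIC))
E
```

```text
(no output)
```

View pics/a.png

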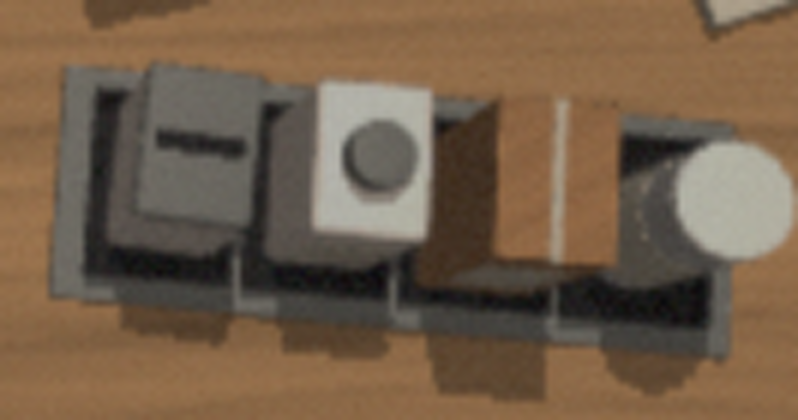

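View pics/b.png

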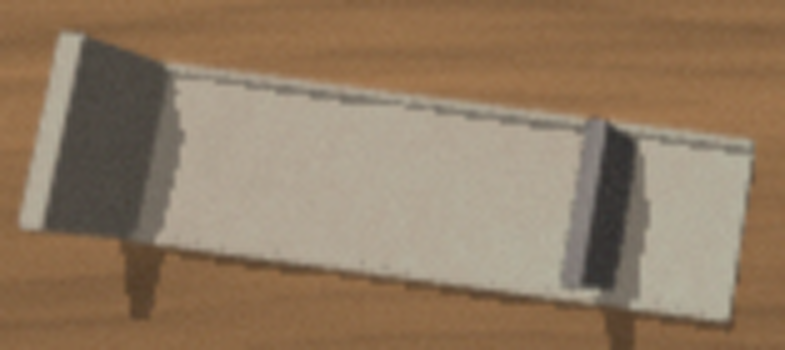

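Run:
```python
from h import *
c=robot.camera("top")
def P(l,s,u0,v0,z): return np.array([onz(c,u0+(x+.5)/s-.5,v0+(y+.5)/s-.5,z) for x,y in l])
A=lambda l,z:P(l,6,275,180,z); B=lambda l,z:P(l,5,70,200,z)
np.set_printoptions(precision=4,suppress=True)
for n,l,z in[("tub",[(151,63),(265,78),(250,228),(136,215)],.106),("bottle",[(320,80),(433,90),(430,243),(312,233)],.108),("carton",[(500,96),(622,102),(617,266),(495,260)],.125),("tray",[(65,66),(735,125),(725,357),(50,296)],.006)]:
    p=A(l,z); w=(p[0]+p[3]-p[1]-p[2])/2; d=(p[0]+p[1]-p[2]-p[3])/2
    print(n,p.mean(0),"w",np.hypot(*w),"d",np.hypot(*d),"yaw(w,d) deg",np.degrees([np.arctan2(-w[0],w[1]),np.arctan2(d[1],d[0])]))
print("can",A([(735,201)],.122))
print("cap",A([(380,157)],.125))
print("wall out",B([(60,32),(20,228)],.11),"in",B([(85,38),(45,230)],.11))
print("end",B([(752,140),(733,323)],.020), "lipL",B([(165,63)],.020),B([(752,140),(733,323)],.014), "lipL",B([(165,63)],.014))
print("stop",B([(588,120),(563,288)],.104),B([(608,122),(583,288)],.104))
```

```text
tub [ 0.5489 -0.1375] w 0.043299959034569166 d 0.058375912100171096 yaw(w,d) deg [-8.2452 -8.3648]
bottle [ 0.5414 -0.2021] w 0.04346612263982047 d 0.05852625831577606 yaw(w,d) deg [-6.1451 -5.637 ]
carton [ 0.5303 -0.2655] w 0.04476287471820272 d 0.06125401424288433 yaw(w,d) deg [-3.9663 -6.1996]
tray [ 0.5356 -0.2333] w 0.28307421756136425 d 0.09860141493284294 yaw(w,d) deg [-6.2661 -6.7601]
can [[ 0.5218 -0.3308]]
cap [[ 0.5403 -0.2004]]
wall out [[0.5532 0.3768]
 [0.4652 0.389 ]] in [[0.5503 0.3652]
 [0.4641 0.3777]]
end [[0.5069 0.0696]
 [0.4178 0.0793]] lipL [[0.5512 0.3642]] [[0.5075 0.0701]
 [0.4178 0.0798]] lipL [[0.552  0.3666]]
stop [[0.5092 0.1372]
 [0.4345 0.1475]] [[0.5082 0.1281]
 [0.4343 0.1386]]
```

Crop a confirms the order tub (grey lid with ridge), bottle, carton, canister. Crop b gives rack origin ≈ (0.485, 0.223) with yaw −8.5° and the stop at ≈ 0.028. Now I turn the tool so the jaws close across the row.

>>> move_arm:
  commands:
    - {"hand": 8.7,"travel": [0,0,0],"twist": [0,0,-6.6]}
    - {"hand": 8.7,"travel": [0,0,0],"twist": [0,0,-6.6]}
    - {"hand": 8.7,"travel": [0,0,0],"twist": [0,0,-6.6]}
    - {"hand": 8.7,"travel": [0,0,0],"twist": [0,0,-6.6]}
    - {"hand": 8.7,"travel": [0,0,0],"twist": [0,0,-6.6]}
  force: 15

```text
time: 0.62
position: [0.2328, -0.5797, 0.2066]
tool_rot: [0.886, 0.463, 0.0, -0.0]
ft_force: [0.3, 0.3, 0.3]
grip_width: 0.0869
grip_force: 0.0
```

>>> move_arm:
  commands:
    - {"hand": 8.7,"travel": [0,0,0],"twist": [0,0,-6.7]}
    - {"hand": 8.7,"travel": [0,0,0],"twist": [0,0,-6.7]}
    - {"hand": 8.7,"travel": [0,0,0],"twist": [0,0,-6.7]}
    - {"hand": 8.7,"travel": [0,0,0],"twist": [0,0,-6.7]}
    - {"hand": 8.7,"travel": [0,0,0],"twist": [0,0,0]}

```text
time: 1.03
position: [0.2328, -0.5797, 0.2066]
tool_rot: [0.756, 0.655, 0.0, -0.0]
ft_force: [-0.3, -0.0, 0.4]
grip_width: 0.0868
grip_force: 0.0
```

```bash
cat > plan.py <<'E'
import sys,numpy as np
from scipy.spatial.transform import Rotation as R
from rig import robot
np.set_printoptions(precision=2,suppress=True)
T=dict(tub=(.5489,-.1375,-8.3),bottle=(.5414,-.2021,-6),carton=(.5303,-.2655,-5.),can=(.5218,-.3308,-8.5))
y0=-8.5; s,c=np.sin(np.radians(-y0)),np.cos(np.radians(-y0))
for i,y in enumerate((.1235,.0765,.0295,-.0175)): T["r%d"%i]=(.485+s*y,.223+c*y,y0)
def plan(x,y,yaw,z):
    o=robot.get_obs(); r=R.from_quat(o["tool_rot"]); m=r.as_matrix()
    d=m.T@(np.array([x,y,z])-o["position"])*100
    cur=np.degrees(np.arctan2(m[1,0],m[0,0]))
    print("t",round(o["time"],2),"pos mm",o["position"]*1000,"F",o["ft_force"],"grip mm",round(o["grip_width"]*1000,1),round(o["grip_force"],1),"tilt",np.degrees(np.arccos(-m[2,2])).round(2))
    print("travel cm",d,"twist z deg",round(cur-90-yaw,2))
if __name__=="__main__": plan(*T[sys.argv[1]],float(sys.argv[2]))
E
python3 plan.py tub .21
```

```text
t 1.03 pos mm [ 232.83 -579.75  206.56] F [-0.27 -0.01  0.43] grip mm 86.8 0.0 tilt 0.04
travel cm [48.28 24.97 -0.32] twist z deg 0.09
```

>>> move_arm:
  commands:
    - {"hand": 8.7,"travel": [3.45,1.78,0],"twist": [0,0,0]}
    - {"hand": 8.7,"travel": [3.45,1.78,0],"twist": [0,0,0]}
    - {"hand": 8.7,"travel": [3.45,1.78,0],"twist": [0,0,0]}
    - {"hand": 8.7,"travel": [3.45,1.78,0],"twist": [0,0,0]}
    - {"hand": 8.7,"travel": [3.45,1.78,0],"twist": [0,0,0]}

```text
time: 1.45
position: [0.3465, -0.4206, 0.2068]
tool_rot: [0.758, 0.652, 0.0, -0.0]
ft_force: [0.4, 0.1, 0.1]
grip_width: 0.0869
grip_force: 0.0
```

>>> move_arm:
  commands:
    - {"hand": 8.7,"travel": [3.45,1.78,0],"twist": [0,0,0]}
    - {"hand": 8.7,"travel": [3.45,1.78,0],"twist": [0,0,0]}
    - {"hand": 8.7,"travel": [3.45,1.78,0],"twist": [0,0,0]}
    - {"hand": 8.7,"travel": [3.45,1.78,0],"twist": [0,0,0]}
    - {"hand": 8.7,"travel": [3.45,1.78,0],"twist": [0,0,0]}

```text
time: 1.87
position: [0.4598, -0.2627, 0.2069]
tool_rot: [0.758, 0.653, 0.0, 0.0]
ft_force: [0.4, -1.1, 0.2]
grip_width: 0.0869
grip_force: 0.0
```

>>> move_arm:
  commands:
    - {"hand": 8.7,"travel": [3.45,1.78,0],"twist": [0,0,0]}
    - {"hand": 8.7,"travel": [3.45,1.78,0],"twist": [0,0,0]}
    - {"hand": 8.7,"travel": [3.45,1.78,0],"twist": [0,0,0]}
    - {"hand": 8.7,"travel": [3.45,1.78,0],"twist": [0,0,0]}
    - {"hand": 8.7,"travel": [0,0,0],"twist": [0,0,0]}

```text
time: 2.28
position: [0.5528, -0.1324, 0.207]
tool_rot: [0.756, 0.655, 0.002, 0.0]
ft_force: [0.6, -1.5, -0.0]
grip_width: 0.0868
grip_force: 0.0
```

```bash
python3 plan.py tub .077
python3 - <<'E'
from h import *
c=robot.camera("wrist"); print(c["fov_y"],np.round(c["T_tool_cam"],3).tolist())
cv2.imwrite("pics/w1.png",c["frame"][:,:,::-1])
E
```

```text
t 2.28 pos mm [ 552.79 -132.42  207.01] F [ 0.57 -1.46 -0.03] grip mm 86.8 0.0 tilt 0.22
travel cm [-0.59 -0.35 13.  ] twist z deg 0.14
62.735395230158474 [[-0.001, -0.955, -0.296, 0.083], [1.0, -0.001, 0.0, 0.0], [-0.0, -0.296, 0.955, -0.178], [0.0, 0.0, 0.0, 1.0]]
```

View pics/w1.png

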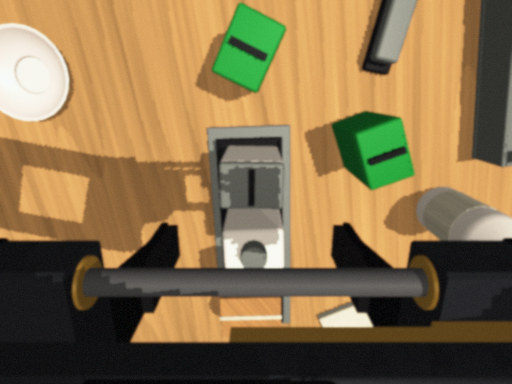

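The wrist view shows the grey-lidded tub at (252,185) in its stand, centred between the jaws. The green look-alikes at (248,47) and (380,155) stand apart, so the choice is confirmed. I let the arm settle and recheck.

>>> move_arm:
  commands:
    - {"hand": 8.7,"travel": [0,0,0],"twist": [0,0,0]}
    - {"hand": 8.7,"travel": [0,0,0],"twist": [0,0,0]}

```text
time: 2.5
position: [0.5488, -0.1388, 0.2067]
tool_rot: [0.757, 0.653, -0.0, -0.0]
ft_force: [0.6, 0.1, 0.3]
grip_width: 0.0876
grip_force: 0.0
```

```bash
python3 plan.py tub .077
```

```text
t 2.5 pos mm [ 548.76 -138.77  206.66] F [0.62 0.09 0.3 ] grip mm 87.6 0.0 tilt 0.05
travel cm [ 0.13  0.01 12.97] twist z deg -0.13
```

>>> move_arm:
  commands:
    - {"hand": 8.7,"travel": [0.13,0,3.5],"twist": [0,0,0]}
    - {"hand": 8.7,"travel": [0,0,3.5],"twist": [0,0,0]}
    - {"hand": 8.7,"travel": [0,0,3.0],"twist": [0,0,0]}
    - {"hand": 8.7,"travel": [0,0,2.0],"twist": [0,0,0]}
    - {"hand": 8.7,"travel": [0,0,1.0],"twist": [0,0,0]}

```text
time: 2.92
position: [0.5468, -0.1378, 0.074]
tool_rot: [0.758, 0.652, -0.001, -0.003]
ft_force: [0.1, 0.2, 0.2]
grip_width: 0.0868
grip_force: 0.0
```

>>> move_arm:
  commands:
    - {"hand": 8.7,"travel": [0,0,0],"twist": [0,0,0]}
    - {"hand": 5,"travel": [0,0,0],"twist": [0,0,0]}
    - {"hand": 5,"travel": [0,0,0],"twist": [0,0,0]}
    - {"hand": 5,"travel": [0,0,0],"twist": [0,0,0]}
    - {"hand": 5,"travel": [0,0,0],"twist": [0,0,0]}
  force: 20

```text
time: 3.33
position: [0.5505, -0.1374, 0.0783]
tool_rot: [0.757, 0.654, 0.001, 0.001]
ft_force: [-0.0, -0.2, -0.3]
grip_width: 0.0682
grip_force: 0.0
```

```bash
python3 plan.py r0 .215
```

```text
t 3.33 pos mm [ 550.54 -137.38   78.35] F [-0.03 -0.25 -0.29] grip mm 68.2 0.0 tilt 0.17
travel cm [ 47.04 -11.63 -13.74] twist z deg 0.16
```

>>> move_arm:
  commands:
    - {"hand": 5,"travel": [0,0,0],"twist": [0,0,0]}
    - {"hand": 5,"travel": [0,0,0],"twist": [0,0,0]}
    - {"hand": 5,"travel": [0,0,0],"twist": [0,0,0]}
    - {"hand": 5,"travel": [0,0,0],"twist": [0,0,0]}
    - {"hand": 5,"travel": [0,0,0],"twist": [0,0,0]}

```text
time: 3.75
position: [0.5499, -0.137, 0.0779]
tool_rot: [0.756, 0.654, 0.0, 0.001]
ft_force: [-2.5, 0.6, 5.8]
grip_width: 0.0596
grip_force: 19.9
```

```bash
python3 plan.py r0 .215
```

```text
t 3.75 pos mm [ 549.91 -136.99   77.88] F [-2.55  0.6   5.77] grip mm 59.6 19.9 tilt 0.07
travel cm [ 47.03 -11.57 -13.75] twist z deg 0.19
```

>>> move_arm:
  commands:
    - {"hand": 5,"travel": [0,0,-2],"twist": [0,0,0]}
    - {"hand": 5,"travel": [0,0,-3],"twist": [0,0,0]}
    - {"hand": 5,"travel": [0,0,-3.5],"twist": [0,0,0]}
    - {"hand": 5,"travel": [0,0,-3.3],"twist": [0,0,0]}
    - {"hand": 5,"travel": [0,0,-2],"twist": [0,0,0]}

```text
time: 4.17
position: [0.5507, -0.1372, 0.2179]
tool_rot: [0.756, 0.654, 0.001, 0.002]
ft_force: [1.3, -0.8, -1.7]
grip_width: 0.0599
grip_force: 20.0
```

>>> move_arm:
  commands:
    - {"hand": 5,"travel": [2,-0.5,0],"twist": [0,0,0]}
    - {"hand": 5,"travel": [3,-0.75,0],"twist": [0,0,0]}
    - {"hand": 5,"travel": [3.5,-0.85,0],"twist": [0,0,0]}
    - {"hand": 5,"travel": [3.5,-0.85,0],"twist": [0,0,0]}
    - {"hand": 5,"travel": [3.5,-0.85,0],"twist": [0,0,0]}

```text
time: 4.58
position: [0.5335, 0.0235, 0.2144]
tool_rot: [0.757, 0.654, -0.0, -0.0]
ft_force: [0.9, 0.3, -2.2]
grip_width: 0.0596
grip_force: 20.0
```

>>> move_arm:
  commands:
    - {"hand": 5,"travel": [3.5,-0.85,0],"twist": [0,0,0]}
    - {"hand": 5,"travel": [3.5,-0.85,0],"twist": [0,0,0]}
    - {"hand": 5,"travel": [3.5,-0.85,0],"twist": [0,0,0]}
    - {"hand": 5,"travel": [3.5,-0.85,0],"twist": [0,0,0]}
    - {"hand": 5,"travel": [3.5,-0.85,0],"twist": [0,0,0]}

```text
time: 5.0
position: [0.5167, 0.2031, 0.2143]
tool_rot: [0.757, 0.654, -0.0, -0.0]
ft_force: [0.6, 0.6, -1.6]
grip_width: 0.06
grip_force: 20.0
```

>>> move_arm:
  commands:
    - {"hand": 5,"travel": [3.5,-0.85,0],"twist": [0,0,0]}
    - {"hand": 5,"travel": [3.5,-0.85,0],"twist": [0,0,0]}
    - {"hand": 5,"travel": [3,-0.8,0],"twist": [0,0,0]}
    - {"hand": 5,"travel": [2,-0.5,0],"twist": [0,0,0]}
    - {"hand": 5,"travel": [1.5,-0.3,0],"twist": [0,0,0]}

```text
time: 5.42
position: [0.5032, 0.342, 0.2141]
tool_rot: [0.756, 0.655, -0.001, -0.0]
ft_force: [-0.6, -1.0, -2.0]
grip_width: 0.0598
grip_force: 20.0
```

>>> move_arm:
  commands:
    - {"hand": 5,"travel": [0,0,0],"twist": [0,0,0]}
    - {"hand": 5,"travel": [0,0,0],"twist": [0,0,0]}
    - {"hand": 5,"travel": [0,0,0],"twist": [0,0,0]}

```text
time: 5.67
position: [0.5044, 0.3386, 0.2144]
tool_rot: [0.757, 0.654, -0.001, 0.0]
ft_force: [0.3, -1.2, -1.9]
grip_width: 0.0598
grip_force: 20.0
```

```bash
python3 plan.py r0 .074
python3 - <<'E'
from h import *
c=robot.camera("top"); im=c["frame"][:,:,::-1]
cv2.imwrite("pics/c.png",cv2.resize(im[170:270,40:240],None,fx=4,fy=4,interpolation=cv2.INTER_CUBIC))
E
```

```text
t 5.67 pos mm [504.42 338.62 214.41] F [ 0.32 -1.23 -1.89] grip mm 59.8 20.0 tilt 0.09
travel cm [ 0.65 -0.2  14.04] twist z deg 0.15
```

View pics/c.png

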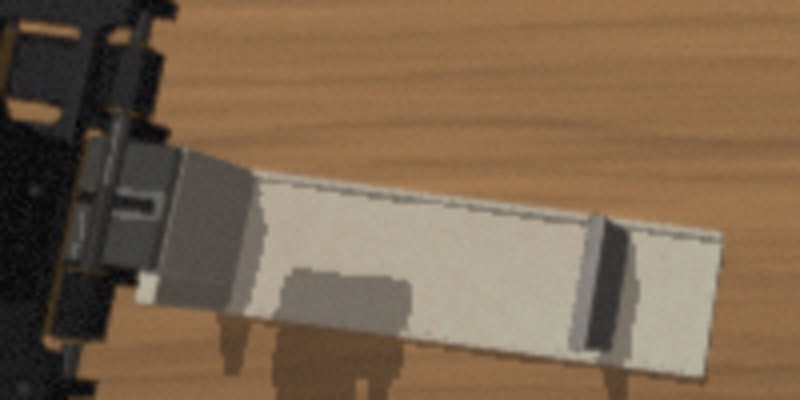

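The crop shows the tub carried high near the end wall, with the rack clear below it. The wall is at (230,220) and the stop at (595,285). Lowering gently.

>>> move_arm:
  commands:
    - {"hand": 5,"travel": [0.65,-0.2,2.5],"twist": [0,0,0.15]}
    - {"hand": 5,"travel": [0,0,3.5],"twist": [0,0,0]}
    - {"hand": 5,"travel": [0,0,3],"twist": [0,0,0]}
    - {"hand": 5,"travel": [0,0,2],"twist": [0,0,0]}
    - {"hand": 5,"travel": [0,0,1],"twist": [0,0,0]}

```text
time: 6.13
position: [0.502, 0.344, 0.0918]
tool_rot: [0.758, 0.652, -0.003, -0.001]
ft_force: [0.5, 0.4, -2.1]
grip_width: 0.0601
grip_force: 20.0
```

>>> move_arm:
  commands:
    - {"hand": 5,"travel": [0,0,0.7],"twist": [0,0,0]}
    - {"hand": 5,"travel": [0,0,0.4],"twist": [0,0,0]}
    - {"hand": 5,"travel": [0,0,0.3],"twist": [0,0,0]}
    - {"hand": 5,"travel": [0,0,0.2],"twist": [0,0,0]}
    - {"hand": 5,"travel": [0,0,0],"twist": [0,0,0]}

```text
time: 6.55
position: [0.5042, 0.3466, 0.0797]
tool_rot: [0.757, 0.653, 0.001, 0.0]
ft_force: [0.1, 0.2, -1.7]
grip_width: 0.0597
grip_force: 20.0
```

```bash
python3 plan.py r0 .074
```

```text
t 6.55 pos mm [504.21 346.61  79.66] F [ 0.06  0.23 -1.66] grip mm 59.7 20.0 tilt 0.1
travel cm [-0.16 -0.07  0.57] twist z deg 0.02
```

>>> move_arm:
  commands:
    - {"hand": 5,"travel": [-0.1,0,0.25],"twist": [0,0,0]}
    - {"hand": 5,"travel": [0,0,0.2],"twist": [0,0,0]}
    - {"hand": 5,"travel": [0,0,0],"twist": [0,0,0]}
    - {"hand": 5,"travel": [0,0,0],"twist": [0,0,0]}

```text
time: 6.88
position: [0.5034, 0.3454, 0.0745]
tool_rot: [0.757, 0.653, 0.0, 0.0]
ft_force: [-0.4, 0.2, -2.4]
grip_width: 0.0598
grip_force: 20.0
```

```bash
python3 plan.py r0 .074
```

```text
t 6.88 pos mm [503.39 345.44  74.47] F [-0.37  0.17 -2.4 ] grip mm 59.8 20.0 tilt 0.01
travel cm [-0.03 -0.01  0.05] twist z deg 0.03
```

>>> move_arm:
  commands:
    - {"hand": 5,"travel": [0,0,0.05],"twist": [0,0,0]}
    - {"hand": 8.7,"travel": [0,0,0],"twist": [0,0,0]}
    - {"hand": 8.7,"travel": [0,0,0],"twist": [0,0,0]}
    - {"hand": 8.7,"travel": [0,0,0],"twist": [0,0,0]}
    - {"hand": 8.7,"travel": [0,0,0],"twist": [0,0,0]}

```text
time: 7.3
position: [0.5038, 0.3456, 0.0742]
tool_rot: [0.757, 0.653, 0.0, 0.0]
ft_force: [0.5, 0.1, -0.0]
grip_width: 0.0787
grip_force: 0.0
```

>>> move_arm:
  commands:
    - {"hand": 8.7,"travel": [0,0,0],"twist": [0,0,0]}
    - {"hand": 8.7,"travel": [0,0,0],"twist": [0,0,0]}
    - {"hand": 8.7,"travel": [0,0,-0.5],"twist": [0,0,0]}
    - {"hand": 8.7,"travel": [0,0,-1.5],"twist": [0,0,0]}
    - {"hand": 8.7,"travel": [0,0,-3],"twist": [0,0,0]}

```text
time: 7.72
position: [0.5009, 0.3441, 0.1214]
tool_rot: [0.757, 0.653, -0.004, -0.001]
ft_force: [0.2, -0.0, 0.5]
grip_width: 0.0869
grip_force: 0.0
```

>>> move_arm:
  commands:
    - {"hand": 8.7,"travel": [0,0,-4],"twist": [0,0,0]}
    - {"hand": 8.7,"travel": [0,0,-3],"twist": [0,0,0]}
    - {"hand": 8.7,"travel": [0,0,-1.5],"twist": [0,0,0]}
    - {"hand": 8.7,"travel": [0,0,0],"twist": [0,0,0]}
    - {"hand": 8.7,"travel": [0,0,0],"twist": [0,0,0]}

```text
time: 8.13
position: [0.5037, 0.3456, 0.21]
tool_rot: [0.757, 0.653, 0.001, 0.0]
ft_force: [-0.3, 0.2, -0.9]
grip_width: 0.087
grip_force: 0.0
```

```bash
python3 plan.py bottle .21
```

```text
t 8.13 pos mm [503.73 345.56 209.96] F [-0.28  0.19 -0.87] grip mm 87.0 0.0 tilt 0.13
travel cm [-53.61  11.79  -0.05] twist z deg -2.47
```

>>> move_arm:
  commands:
    - {"hand": 8.7,"travel": [-2,0.44,0],"twist": [0,0,0]}
    - {"hand": 8.7,"travel": [-3,0.66,0],"twist": [0,0,0]}
    - {"hand": 8.7,"travel": [-3.9,0.86,0],"twist": [0,0,0]}
    - {"hand": 8.7,"travel": [-3.9,0.86,0],"twist": [0,0,0]}
    - {"hand": 8.7,"travel": [-3.9,0.86,0],"twist": [0,0,0]}

```text
time: 8.55
position: [0.5133, 0.1733, 0.2066]
tool_rot: [0.757, 0.653, -0.002, -0.001]
ft_force: [0.4, -0.3, -0.6]
grip_width: 0.087
grip_force: 0.0
```

>>> move_arm:
  commands:
    - {"hand": 8.7,"travel": [-3.9,0.86,0],"twist": [0,0,0]}
    - {"hand": 8.7,"travel": [-3.9,0.86,0],"twist": [0,0,0]}
    - {"hand": 8.7,"travel": [-3.9,0.86,0],"twist": [0,0,0]}
    - {"hand": 8.7,"travel": [-3.9,0.86,0],"twist": [0,0,0]}
    - {"hand": 8.7,"travel": [-3.9,0.86,0],"twist": [0,0,0]}

```text
time: 8.97
position: [0.5272, -0.0259, 0.2068]
tool_rot: [0.757, 0.653, -0.001, -0.002]
ft_force: [0.4, 0.1, 0.4]
grip_width: 0.0871
grip_force: 0.0
```

>>> move_arm:
  commands:
    - {"hand": 8.7,"travel": [-3.9,0.86,0],"twist": [0,0,0]}
    - {"hand": 8.7,"travel": [-3.9,0.86,0],"twist": [0,0,0]}
    - {"hand": 8.7,"travel": [-3.9,0.86,0],"twist": [0,0,0]}
    - {"hand": 8.7,"travel": [-3,0.66,0],"twist": [0,0,0]}
    - {"hand": 8.7,"travel": [-2,0.44,0],"twist": [0,0,0]}

```text
time: 9.38
position: [0.5396, -0.1981, 0.2066]
tool_rot: [0.758, 0.652, -0.001, -0.001]
ft_force: [-0.8, -0.3, -0.1]
grip_width: 0.087
grip_force: 0.0
```

>>> move_arm:
  commands:
    - {"hand": 8.7,"travel": [-0.7,0.14,0],"twist": [0,0,-2.5]}
    - {"hand": 8.7,"travel": [0,0,0],"twist": [0,0,0]}
    - {"hand": 8.7,"travel": [0,0,0],"twist": [0,0,0]}
    - {"hand": 8.7,"travel": [0,0,0],"twist": [0,0,0]}

```text
time: 9.72
position: [0.5402, -0.2008, 0.2075]
tool_rot: [0.743, 0.669, -0.0, -0.002]
ft_force: [0.6, 0.4, 0.2]
grip_width: 0.0872
grip_force: 0.0
```

```bash
python3 plan.py bottle .077
python3 - <<'E'
from h import *
c=robot.camera("top"); im=c["frame"][:,:,::-1]
cv2.imwrite("pics/d.png",cv2.resize(im[170:270,40:240],None,fx=4,fy=4,interpolation=cv2.INTER_CUBIC))
E
```

```text
t 9.72 pos mm [ 540.16 -200.77  207.51] F [0.58 0.45 0.19] grip mm 87.2 0.0 tilt 0.2
travel cm [-0.14  0.18 13.05] twist z deg 0.0
```

View pics/d.png

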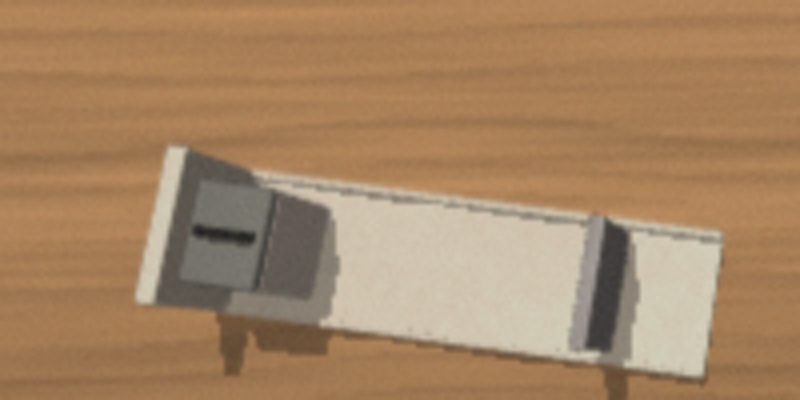

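The tub stands upright by the end wall, centre at crop px (228,236). I measure its place while picking the bottle.

Run:
```python
from h import *
c=robot.camera("top")
p=np.array([onz(c,40+(x+.5)/4-.5,170+(y+.5)/4-.5,.102) for x,y in[(200,180),(276,192),(254,290),(180,278)]])
a=np.radians(8.5); d=p-[.485,.223]; ey=np.array([np.sin(a),np.cos(a)]); ex=np.array([np.cos(a),-np.sin(a)])
print("local x,y mm",np.c_[d@ex,d@ey].round(4)*1000, (d@ex).mean(),(d@ey).mean())
```

```text
local x,y mm [[ 28.3 143.5]
 [ 27.2  99. ]
 [-28.9 100.4]
 [-27.7 143.2]] -0.00026782535674428013 0.12153082648357885
```

>>> move_arm:
  commands:
    - {"hand": 8.7,"travel": [-0.1,0.1,3.5],"twist": [0,0,0]}
    - {"hand": 8.7,"travel": [0,0,3.5],"twist": [0,0,0]}
    - {"hand": 8.7,"travel": [0,0,3.0],"twist": [0,0,0]}
    - {"hand": 8.7,"travel": [0,0,2.0],"twist": [0,0,0]}
    - {"hand": 8.7,"travel": [0,0,1.0],"twist": [0,0,0]}

```text
time: 10.23
position: [0.5402, -0.201, 0.076]
tool_rot: [0.743, 0.67, -0.001, -0.003]
ft_force: [-0.2, -0.4, -0.5]
grip_width: 0.0871
grip_force: 0.0
```

>>> move_arm:
  commands:
    - {"hand": 8.7,"travel": [0,0,0],"twist": [0,0,0]}
    - {"hand": 8.7,"travel": [0,0,0],"twist": [0,0,0]}
    - {"hand": 5,"travel": [0,0,0],"twist": [0,0,0]}
    - {"hand": 5,"travel": [0,0,0],"twist": [0,0,0]}
    - {"hand": 5,"travel": [0,0,0],"twist": [0,0,0]}

```text
time: 10.65
position: [0.543, -0.2037, 0.0804]
tool_rot: [0.743, 0.669, 0.0, 0.002]
ft_force: [0.7, -0.2, -0.0]
grip_width: 0.0742
grip_force: 0.0
```

>>> move_arm:
  commands:
    - {"hand": 5,"travel": [0,0,0],"twist": [0,0,0]}
    - {"hand": 5,"travel": [0,0,0],"twist": [0,0,0]}
    - {"hand": 5,"travel": [0,0,0],"twist": [0,0,0]}
    - {"hand": 5,"travel": [0,0,0],"twist": [0,0,0]}
    - {"hand": 5,"travel": [0,0,0],"twist": [0,0,0]}

```text
time: 11.07
position: [0.5421, -0.2034, 0.0795]
tool_rot: [0.743, 0.669, 0.0, 0.0]
ft_force: [-1.1, 0.4, 5.8]
grip_width: 0.0595
grip_force: 20.0
```

```bash
python3 plan.py r1 .215
```

```text
t 11.07 pos mm [ 542.15 -203.44   79.48] F [-1.14  0.36  5.81] grip mm 59.5 20.0 tilt 0.04
travel cm [ 49.45  -9.78 -13.58] twist z deg 2.52
```

>>> move_arm:
  commands:
    - {"hand": 5,"travel": [0,0,-2],"twist": [0,0,0]}
    - {"hand": 5,"travel": [0,0,-3],"twist": [0,0,0]}
    - {"hand": 5,"travel": [0,0,-3.5],"twist": [0,0,0]}
    - {"hand": 5,"travel": [0,0,-3.1],"twist": [0,0,0]}
    - {"hand": 5,"travel": [0,0,-2],"twist": [0,0,0]}

```text
time: 11.48
position: [0.5429, -0.2036, 0.2173]
tool_rot: [0.743, 0.669, 0.001, 0.001]
ft_force: [0.6, -0.9, -1.2]
grip_width: 0.0599
grip_force: 20.0
```

>>> move_arm:
  commands:
    - {"hand": 5,"travel": [2,-0.4,0],"twist": [0,0,0]}
    - {"hand": 5,"travel": [3,-0.6,0],"twist": [0,0,0]}
    - {"hand": 5,"travel": [3.8,-0.76,0],"twist": [0,0,0]}
    - {"hand": 5,"travel": [3.8,-0.76,0],"twist": [0,0,0]}
    - {"hand": 5,"travel": [3.8,-0.76,0],"twist": [0,0,0]}

```text
time: 11.9
position: [0.5254, -0.0352, 0.214]
tool_rot: [0.743, 0.669, -0.0, -0.001]
ft_force: [1.3, 0.2, -2.1]
grip_width: 0.0597
grip_force: 20.0
```

>>> move_arm:
  commands:
    - {"hand": 5,"travel": [3.8,-0.76,0],"twist": [0,0,0]}
    - {"hand": 5,"travel": [3.8,-0.76,0],"twist": [0,0,0]}
    - {"hand": 5,"travel": [3.8,-0.76,0],"twist": [0,0,0]}
    - {"hand": 5,"travel": [3.8,-0.76,0],"twist": [0,0,0]}
    - {"hand": 5,"travel": [3.8,-0.76,0],"twist": [0,0,0]}

```text
time: 12.32
position: [0.5073, 0.158, 0.2141]
tool_rot: [0.743, 0.669, -0.001, -0.001]
ft_force: [0.8, 0.2, -2.7]
grip_width: 0.0596
grip_force: 20.0
```

>>> move_arm:
  commands:
    - {"hand": 5,"travel": [3.8,-0.76,0],"twist": [0,0,0]}
    - {"hand": 5,"travel": [3.8,-0.76,0],"twist": [0,0,0]}
    - {"hand": 5,"travel": [3,-0.6,0],"twist": [0,0,0]}
    - {"hand": 5,"travel": [2,-0.4,0],"twist": [0,0,0]}
    - {"hand": 5,"travel": [1,-0.2,0],"twist": [0,0,0]}

```text
time: 12.73
position: [0.4942, 0.2971, 0.2138]
tool_rot: [0.742, 0.67, -0.0, -0.001]
ft_force: [-0.0, -1.1, -2.8]
grip_width: 0.0599
grip_force: 20.0
```

>>> move_arm:
  commands:
    - {"hand": 5,"travel": [0,0,0],"twist": [0,0,2.5]}
    - {"hand": 5,"travel": [0,0,0],"twist": [0,0,0]}
    - {"hand": 5,"travel": [0,0,0],"twist": [0,0,0]}
    - {"hand": 5,"travel": [0,0,0],"twist": [0,0,0]}

```text
time: 13.07
position: [0.4955, 0.2933, 0.2145]
tool_rot: [0.758, 0.653, -0.001, -0.0]
ft_force: [-1.2, 0.0, -2.4]
grip_width: 0.0598
grip_force: 20.0
```

```bash
sed -i 's/(.1235,.0765,.0295,-.0175)/(.1235,.0725,.0250,-.0225)/' plan.py; python3 plan.py r1 .076
```

```text
t 13.07 pos mm [495.54 293.31 214.48] F [-1.19  0.04 -2.4 ] grip mm 59.8 20.0 tilt 0.06
travel cm [ 0.15  0.01 13.85] twist z deg 0.0
```

>>> move_arm:
  commands:
    - {"hand": 5,"travel": [0.1,0,2.5],"twist": [0,0,0]}
    - {"hand": 5,"travel": [0,0,3.5],"twist": [0,0,0]}
    - {"hand": 5,"travel": [0,0,3],"twist": [0,0,0]}
    - {"hand": 5,"travel": [0,0,2],"twist": [0,0,0]}
    - {"hand": 5,"travel": [0,0,1.2],"twist": [0,0,0]}

```text
time: 13.48
position: [0.4943, 0.2936, 0.0901]
tool_rot: [0.758, 0.653, -0.002, -0.001]
ft_force: [-0.9, -0.5, -2.3]
grip_width: 0.0598
grip_force: 20.0
```

>>> move_arm:
  commands:
    - {"hand": 5,"travel": [0,0,0.8],"twist": [0,0,0]}
    - {"hand": 5,"travel": [0,0,0.4],"twist": [0,0,0]}
    - {"hand": 5,"travel": [0,0,0.2],"twist": [0,0,0]}
    - {"hand": 5,"travel": [0,0,0],"twist": [0,0,0]}
    - {"hand": 5,"travel": [0,0,0],"twist": [0,0,0]}

```text
time: 13.9
position: [0.4966, 0.2955, 0.0798]
tool_rot: [0.757, 0.653, 0.001, 0.0]
ft_force: [-0.1, -1.3, -2.0]
grip_width: 0.0594
grip_force: 20.0
```

```bash
python3 plan.py r1 .076
```

```text
t 13.9 pos mm [496.56 295.47  79.78] F [-0.12 -1.31 -2.04] grip mm 59.4 20.0 tilt 0.12
travel cm [-0.09 -0.07  0.38] twist z deg 0.02
```

>>> move_arm:
  commands:
    - {"hand": 5,"travel": [0,-0.05,0.2],"twist": [0,0,0]}
    - {"hand": 5,"travel": [0,0,0.15],"twist": [0,0,0]}
    - {"hand": 5,"travel": [0,0,0],"twist": [0,0,0]}
    - {"hand": 5,"travel": [0,0,0],"twist": [0,0,0]}

```text
time: 14.23
position: [0.4953, 0.2955, 0.0756]
tool_rot: [0.757, 0.653, 0.0, 0.0]
ft_force: [-0.1, -0.0, -1.4]
grip_width: 0.0598
grip_force: 20.0
```

```bash
python3 plan.py r1 .0755
```

```text
t 14.23 pos mm [495.29 295.47  75.62] F [-0.11 -0.04 -1.41] grip mm 59.8 20.0 tilt 0.03
travel cm [-0.07  0.05  0.01] twist z deg 0.04
```

>>> move_arm:
  commands:
    - {"hand": 8.7,"travel": [0,0,0],"twist": [0,0,0]}
    - {"hand": 8.7,"travel": [0,0,0],"twist": [0,0,0]}
    - {"hand": 8.7,"travel": [0,0,0],"twist": [0,0,0]}
    - {"hand": 8.7,"travel": [0,0,0],"twist": [0,0,0]}
    - {"hand": 8.7,"travel": [0,0,0],"twist": [0,0,0]}

```text
time: 14.65
position: [0.4954, 0.2955, 0.0756]
tool_rot: [0.757, 0.653, 0.0, 0.0]
ft_force: [-0.3, -0.5, -0.1]
grip_width: 0.0833
grip_force: 0.0
```

>>> move_arm:
  commands:
    - {"hand": 8.7,"travel": [0,0,0],"twist": [0,0,0]}
    - {"hand": 8.7,"travel": [0,0,0],"twist": [0,0,0]}
    - {"hand": 8.7,"travel": [0,0,-0.5],"twist": [0,0,0]}
    - {"hand": 8.7,"travel": [0,0,-1.5],"twist": [0,0,0]}
    - {"hand": 8.7,"travel": [0,0,-3],"twist": [0,0,0]}

```text
time: 15.07
position: [0.4926, 0.2943, 0.1231]
tool_rot: [0.757, 0.653, -0.004, -0.001]
ft_force: [0.7, -0.5, -0.4]
grip_width: 0.0874
grip_force: 0.0
```

>>> move_arm:
  commands:
    - {"hand": 8.7,"travel": [0,0,-4],"twist": [0,0,0]}
    - {"hand": 8.7,"travel": [0,0,-3],"twist": [0,0,0]}
    - {"hand": 8.7,"travel": [0,0,-1.5],"twist": [0,0,0]}
    - {"hand": 8.7,"travel": [0,0,0],"twist": [0,0,0]}
    - {"hand": 8.7,"travel": [0,0,0],"twist": [0,0,0]}

```text
time: 15.48
position: [0.4955, 0.2955, 0.2114]
tool_rot: [0.757, 0.653, 0.001, 0.0]
ft_force: [-0.9, 1.4, 0.0]
grip_width: 0.0867
grip_force: 0.0
```

```bash
python3 plan.py carton .21
```

```text
t 15.48 pos mm [495.49 295.48 211.35] F [-0.87  1.41  0.02] grip mm 86.7 0.0 tilt 0.13
travel cm [-54.97  11.71   0.1 ] twist z deg -3.47
```

>>> move_arm:
  commands:
    - {"hand": 8.7,"travel": [-2,0.43,0],"twist": [0,0,0]}
    - {"hand": 8.7,"travel": [-3,0.64,0],"twist": [0,0,0]}
    - {"hand": 8.7,"travel": [-4,0.85,0],"twist": [0,0,0]}
    - {"hand": 8.7,"travel": [-4,0.85,0],"twist": [0,0,0]}
    - {"hand": 8.7,"travel": [-4,0.85,0],"twist": [0,0,0]}

```text
time: 15.9
position: [0.5041, 0.1205, 0.2082]
tool_rot: [0.757, 0.653, -0.002, -0.001]
ft_force: [0.5, -0.3, 0.6]
grip_width: 0.0869
grip_force: 0.0
```

>>> move_arm:
  commands:
    - {"hand": 8.7,"travel": [-4,0.85,0],"twist": [0,0,0]}
    - {"hand": 8.7,"travel": [-4,0.85,0],"twist": [0,0,0]}
    - {"hand": 8.7,"travel": [-4,0.85,0],"twist": [0,0,0]}
    - {"hand": 8.7,"travel": [-4,0.85,0],"twist": [0,0,0]}
    - {"hand": 8.7,"travel": [-4,0.85,0],"twist": [0,0,0]}

```text
time: 16.32
position: [0.5168, -0.0836, 0.2083]
tool_rot: [0.757, 0.653, -0.001, -0.002]
ft_force: [-0.2, -0.1, 0.6]
grip_width: 0.087
grip_force: 0.0
```

>>> move_arm:
  commands:
    - {"hand": 8.7,"travel": [-4,0.85,0],"twist": [0,0,0]}
    - {"hand": 8.7,"travel": [-4,0.85,0],"twist": [0,0,0]}
    - {"hand": 8.7,"travel": [-4,0.85,0],"twist": [0,0,0]}
    - {"hand": 8.7,"travel": [-3,0.64,0],"twist": [0,0,0]}
    - {"hand": 8.7,"travel": [-2,0.43,0],"twist": [0,0,0]}

```text
time: 16.73
position: [0.5281, -0.2588, 0.2079]
tool_rot: [0.758, 0.652, -0.001, -0.001]
ft_force: [0.6, -0.8, -0.6]
grip_width: 0.0869
grip_force: 0.0
```

>>> move_arm:
  commands:
    - {"hand": 8.7,"travel": [-1,0.21,0],"twist": [0,0,-3.5]}
    - {"hand": 8.7,"travel": [0,0,0],"twist": [0,0,0]}
    - {"hand": 8.7,"travel": [0,0,0],"twist": [0,0,0]}
    - {"hand": 8.7,"travel": [0,0,0],"twist": [0,0,0]}

```text
time: 17.07
position: [0.5289, -0.2643, 0.2089]
tool_rot: [0.737, 0.675, -0.0, -0.002]
ft_force: [0.1, -0.4, 0.1]
grip_width: 0.0868
grip_force: 0.0
```

```bash
python3 plan.py carton .077
python3 - <<'E'
from h import *
c=robot.camera("top"); im=c["frame"][:,:,::-1]
cv2.imwrite("pics/e.png",cv2.resize(im[190:270,60:226],None,fx=4.8,fy=4.8,interpolation=cv2.INTER_CUBIC))
E
```

```text
t 17.07 pos mm [ 528.94 -264.28  208.94] F [ 0.11 -0.37  0.06] grip mm 86.8 0.0 tilt 0.21
travel cm [-0.14  0.18 13.19] twist z deg -0.02
```

View pics/e.png

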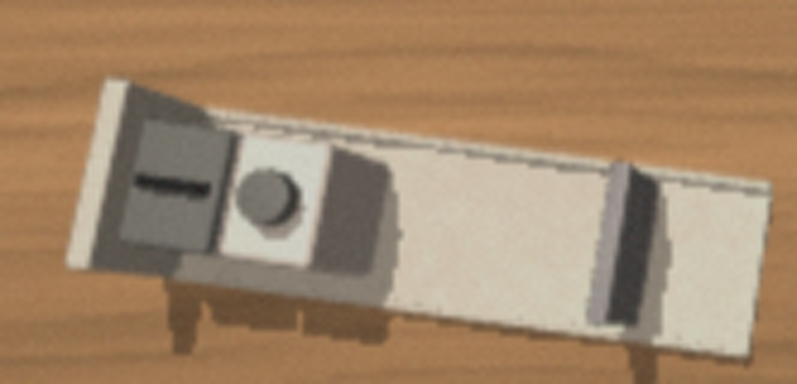

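Bottle stands upright right of the tub (cap at (268,197)), small gap. Measuring it and picking the carton.

Run:
```python
from h import *
c=robot.camera("top")
p=np.array([onz(c,60+(x+.5)/4.8-.5,190+(y+.5)/4.8-.5,.104) for x,y in[(241,132),(331,140),(314,268),(222,257)]])
a=np.radians(8.5); d=p-[.485,.223]; ey=np.array([np.sin(a),np.cos(a)]); ex=np.array([np.cos(a),-np.sin(a)])
print("local x,y mm",(np.c_[d@ex,d@ey]*1000).round(1), (d@ex).mean(),(d@ey).mean())
```

```text
local x,y mm [[ 28.6  95.8]
 [ 30.3  52.7]
 [-29.8  49.3]
 [-30.3  93. ]] -0.00030927463148865044 0.07268336179634785
```

>>> move_arm:
  commands:
    - {"hand": 8.7,"travel": [0,0.05,3.5],"twist": [0,0,0]}
    - {"hand": 8.7,"travel": [0,0,3.5],"twist": [0,0,0]}
    - {"hand": 8.7,"travel": [0,0,3.0],"twist": [0,0,0]}
    - {"hand": 8.7,"travel": [0,0,2.0],"twist": [0,0,0]}
    - {"hand": 8.7,"travel": [0,0,1.2],"twist": [0,0,0]}

```text
time: 17.58
position: [0.529, -0.2636, 0.0758]
tool_rot: [0.737, 0.676, -0.0, -0.002]
ft_force: [0.3, 0.7, 0.1]
grip_width: 0.0869
grip_force: 0.0
```

>>> move_arm:
  commands:
    - {"hand": 8.7,"travel": [0,0,0],"twist": [0,0,0]}
    - {"hand": 8.7,"travel": [0,0,0],"twist": [0,0,0]}
    - {"hand": 5,"travel": [0,0,0],"twist": [0,0,0]}
    - {"hand": 5,"travel": [0,0,0],"twist": [0,0,0]}
    - {"hand": 5,"travel": [0,0,0],"twist": [0,0,0]}

```text
time: 18.0
position: [0.5313, -0.2665, 0.08]
tool_rot: [0.737, 0.676, 0.0, 0.002]
ft_force: [-0.6, -0.2, 0.4]
grip_width: 0.0743
grip_force: 0.0
```

>>> move_arm:
  commands:
    - {"hand": 5,"travel": [0,0,0],"twist": [0,0,0]}
    - {"hand": 5,"travel": [0,0,0],"twist": [0,0,0]}
    - {"hand": 5,"travel": [0,0,0],"twist": [0,0,0]}
    - {"hand": 5,"travel": [0,0,0],"twist": [0,0,0]}
    - {"hand": 5,"travel": [0,0,0],"twist": [0,0,0]}

```text
time: 18.42
position: [0.5305, -0.2661, 0.079]
tool_rot: [0.737, 0.676, -0.0, 0.0]
ft_force: [-1.1, 0.5, 4.7]
grip_width: 0.06
grip_force: 19.8
```

```bash
python3 plan.py r2 .215
```

```text
t 18.42 pos mm [ 530.49 -266.13   79.04] F [-1.08  0.49  4.74] grip mm 60.0 19.8 tilt 0.04
travel cm [ 50.82  -8.61 -13.63] twist z deg 3.53
```

>>> move_arm:
  commands:
    - {"hand": 5,"travel": [0,0,-2],"twist": [0,0,0]}
    - {"hand": 5,"travel": [0,0,-3],"twist": [0,0,0]}
    - {"hand": 5,"travel": [0,0,-3.5],"twist": [0,0,0]}
    - {"hand": 5,"travel": [0,0,-3.1],"twist": [0,0,0]}
    - {"hand": 5,"travel": [0,0,-2],"twist": [0,0,0]}

```text
time: 18.83
position: [0.5313, -0.2664, 0.2169]
tool_rot: [0.737, 0.676, 0.0, 0.002]
ft_force: [0.5, -1.2, -1.9]
grip_width: 0.06
grip_force: 19.8
```

>>> move_arm:
  commands:
    - {"hand": 5,"travel": [2,-0.34,0],"twist": [0,0,0]}
    - {"hand": 5,"travel": [3,-0.51,0],"twist": [0,0,0]}
    - {"hand": 5,"travel": [3.9,-0.66,0],"twist": [0,0,0]}
    - {"hand": 5,"travel": [3.9,-0.66,0],"twist": [0,0,0]}
    - {"hand": 5,"travel": [3.9,-0.66,0],"twist": [0,0,0]}

```text
time: 19.25
position: [0.5157, -0.0955, 0.2136]
tool_rot: [0.738, 0.675, -0.0, -0.001]
ft_force: [1.1, 0.1, -1.6]
grip_width: 0.0601
grip_force: 19.8
```

>>> move_arm:
  commands:
    - {"hand": 5,"travel": [3.9,-0.66,0],"twist": [0,0,0]}
    - {"hand": 5,"travel": [3.9,-0.66,0],"twist": [0,0,0]}
    - {"hand": 5,"travel": [3.9,-0.66,0],"twist": [0,0,0]}
    - {"hand": 5,"travel": [3.9,-0.66,0],"twist": [0,0,0]}
    - {"hand": 5,"travel": [3.9,-0.66,0],"twist": [0,0,0]}

```text
time: 19.67
position: [0.4997, 0.102, 0.2137]
tool_rot: [0.737, 0.676, -0.0, -0.0]
ft_force: [0.8, -0.3, -3.1]
grip_width: 0.06
grip_force: 19.8
```

>>> move_arm:
  commands:
    - {"hand": 5,"travel": [3.9,-0.66,0],"twist": [0,0,0]}
    - {"hand": 5,"travel": [3.9,-0.66,0],"twist": [0,0,0]}
    - {"hand": 5,"travel": [3.3,-0.56,0],"twist": [0,0,0]}
    - {"hand": 5,"travel": [2,-0.34,0],"twist": [0,0,0]}
    - {"hand": 5,"travel": [1.3,-0.25,0],"twist": [0,0,0]}

```text
time: 20.08
position: [0.4875, 0.2482, 0.2136]
tool_rot: [0.736, 0.677, -0.0, -0.001]
ft_force: [0.6, -0.2, -2.7]
grip_width: 0.0605
grip_force: 19.8
```

>>> move_arm:
  commands:
    - {"hand": 5,"travel": [0,0,0],"twist": [0,0,3.5]}
    - {"hand": 5,"travel": [0,0,0],"twist": [0,0,0]}
    - {"hand": 5,"travel": [0,0,0],"twist": [0,0,0]}
    - {"hand": 5,"travel": [0,0,0],"twist": [0,0,0]}

```text
time: 20.42
position: [0.4885, 0.2448, 0.214]
tool_rot: [0.757, 0.653, -0.0, -0.0]
ft_force: [0.1, 0.7, -2.6]
grip_width: 0.0601
grip_force: 19.8
```

```bash
sed -i 's/.0250,-.0225)/.0225,-.026)/' plan.py; python3 plan.py r2 .076
```

```text
t 20.42 pos mm [488.55 244.79 214.03] F [ 0.08  0.72 -2.55] grip mm 60.1 19.8 tilt 0.05
travel cm [ 0.05 -0.02 13.8 ] twist z deg 0.03
```

>>> move_arm:
  commands:
    - {"hand": 5,"travel": [-0.1,0,2.5],"twist": [0,0,0]}
    - {"hand": 5,"travel": [0,0,3.5],"twist": [0,0,0]}
    - {"hand": 5,"travel": [0,0,3],"twist": [0,0,0]}
    - {"hand": 5,"travel": [0,0,2],"twist": [0,0,0]}
    - {"hand": 5,"travel": [0,0,1.2],"twist": [0,0,0]}

```text
time: 20.83
position: [0.487, 0.2431, 0.0897]
tool_rot: [0.758, 0.653, -0.002, -0.001]
ft_force: [-0.4, 0.2, -1.8]
grip_width: 0.0598
grip_force: 19.8
```

>>> move_arm:
  commands:
    - {"hand": 5,"travel": [0,0,0.8],"twist": [0,0,0]}
    - {"hand": 5,"travel": [0,0,0.4],"twist": [0,0,0]}
    - {"hand": 5,"travel": [0,0,0.25],"twist": [0,0,0]}
    - {"hand": 5,"travel": [0,0,0.15],"twist": [0,0,0]}
    - {"hand": 5,"travel": [0,0,0],"twist": [0,0,0]}

```text
time: 21.25
position: [0.4891, 0.2447, 0.0769]
tool_rot: [0.757, 0.653, 0.001, 0.0]
ft_force: [0.5, -0.4, -2.1]
grip_width: 0.0602
grip_force: 19.8
```

>>> move_arm:
  commands:
    - {"hand": 5,"travel": [0,0,0.05],"twist": [0,0,0]}
    - {"hand": 5,"travel": [0,0,0],"twist": [0,0,0]}
    - {"hand": 5,"travel": [0,0,0],"twist": [0,0,0]}

```text
time: 21.5
position: [0.4888, 0.2448, 0.0764]
tool_rot: [0.757, 0.653, 0.001, 0.0]
ft_force: [0.4, -0.0, -1.5]
grip_width: 0.0601
grip_force: 19.8
```

```bash
python3 plan.py r2 .0752
```

```text
t 21.5 pos mm [488.76 244.81  76.42] F [ 0.42 -0.01 -1.52] grip mm 60.1 19.8 tilt 0.06
travel cm [ 0.04 -0.05  0.12] twist z deg 0.04
```

>>> move_arm:
  commands:
    - {"hand": 5,"travel": [0,0,0.1],"twist": [0,0,0]}
    - {"hand": 5,"travel": [0,0,0],"twist": [0,0,0]}
    - {"hand": 5,"travel": [0,0,0],"twist": [0,0,0]}
    - {"hand": 8.7,"travel": [0,0,0],"twist": [0,0,0]}
    - {"hand": 8.7,"travel": [0,0,0],"twist": [0,0,0]}

```text
time: 21.92
position: [0.4886, 0.2447, 0.0751]
tool_rot: [0.757, 0.653, 0.0, 0.0]
ft_force: [0.6, 0.9, 0.5]
grip_width: 0.067
grip_force: 0.0
```

>>> move_arm:
  commands:
    - {"hand": 8.7,"travel": [0,0,0],"twist": [0,0,0]}
    - {"hand": 8.7,"travel": [0,0,0],"twist": [0,0,0]}
    - {"hand": 8.7,"travel": [0,0,0],"twist": [0,0,0]}
    - {"hand": 8.7,"travel": [0,0,0],"twist": [0,0,0]}
    - {"hand": 8.7,"travel": [0,0,-0.5],"twist": [0,0,0]}

```text
time: 22.33
position: [0.4878, 0.2445, 0.0793]
tool_rot: [0.757, 0.653, -0.001, -0.0]
ft_force: [-0.1, 0.6, 1.1]
grip_width: 0.0862
grip_force: 0.0
```

>>> move_arm:
  commands:
    - {"hand": 8.7,"travel": [0,0,-1.5],"twist": [0,0,0]}
    - {"hand": 8.7,"travel": [0,0,-3],"twist": [0,0,0]}
    - {"hand": 8.7,"travel": [0,0,-4],"twist": [0,0,0]}
    - {"hand": 8.7,"travel": [0,0,-3],"twist": [0,0,0]}
    - {"hand": 8.7,"travel": [0,0,-1.5],"twist": [0,0,0]}

```text
time: 22.75
position: [0.4905, 0.2453, 0.2144]
tool_rot: [0.757, 0.653, 0.003, 0.002]
ft_force: [0.4, 0.1, 0.5]
grip_width: 0.0871
grip_force: 0.0
```

>>> move_arm:
  commands:
    - {"hand": 8.7,"travel": [0,0,0],"twist": [0,0,0]}
    - {"hand": 8.7,"travel": [0,0,0],"twist": [0,0,0]}

```text
time: 22.92
position: [0.4887, 0.2448, 0.2108]
tool_rot: [0.757, 0.653, 0.001, 0.001]
ft_force: [-1.2, 0.7, -0.2]
grip_width: 0.0868
grip_force: 0.0
```

```bash
python3 plan.py can .21
```

```text
t 22.92 pos mm [488.73 244.77 210.81] F [-1.22  0.73 -0.16] grip mm 86.8 0.0 tilt 0.13
travel cm [-56.44  11.75   0.05] twist z deg 0.03
```

>>> move_arm:
  commands:
    - {"hand": 8.7,"travel": [-2,0.42,0],"twist": [0,0,0]}
    - {"hand": 8.7,"travel": [-3,0.63,0],"twist": [0,0,0]}
    - {"hand": 8.7,"travel": [-4,0.83,0],"twist": [0,0,0]}
    - {"hand": 8.7,"travel": [-4,0.83,0],"twist": [0,0,0]}
    - {"hand": 8.7,"travel": [-4,0.83,0],"twist": [0,0,0]}

```text
time: 23.33
position: [0.4966, 0.0701, 0.2079]
tool_rot: [0.757, 0.653, -0.002, -0.002]
ft_force: [1.1, -0.6, -1.1]
grip_width: 0.087
grip_force: 0.0
```

>>> move_arm:
  commands:
    - {"hand": 8.7,"travel": [-4,0.83,0],"twist": [0,0,0]}
    - {"hand": 8.7,"travel": [-4,0.83,0],"twist": [0,0,0]}
    - {"hand": 8.7,"travel": [-4,0.83,0],"twist": [0,0,0]}
    - {"hand": 8.7,"travel": [-4,0.83,0],"twist": [0,0,0]}
    - {"hand": 8.7,"travel": [-4,0.83,0],"twist": [0,0,0]}

```text
time: 23.75
position: [0.5083, -0.134, 0.2077]
tool_rot: [0.758, 0.653, -0.001, -0.002]
ft_force: [1.4, 0.2, 1.1]
grip_width: 0.0872
grip_force: 0.0
```

>>> move_arm:
  commands:
    - {"hand": 8.7,"travel": [-4,0.83,0],"twist": [0,0,0]}
    - {"hand": 8.7,"travel": [-4,0.83,0],"twist": [0,0,0]}
    - {"hand": 8.7,"travel": [-4,0.83,0],"twist": [0,0,0]}
    - {"hand": 8.7,"travel": [-3.4,0.71,0],"twist": [0,0,0]}
    - {"hand": 8.7,"travel": [-2.4,0.5,0],"twist": [0,0,0]}

```text
time: 24.17
position: [0.5191, -0.3172, 0.2073]
tool_rot: [0.758, 0.652, -0.001, -0.001]
ft_force: [0.6, -0.0, 0.5]
grip_width: 0.087
grip_force: 0.0
```

>>> move_arm:
  commands:
    - {"hand": 8.7,"travel": [-1.6,0.36,0],"twist": [0,0,0]}
    - {"hand": 8.7,"travel": [0,0,0],"twist": [0,0,0]}
    - {"hand": 8.7,"travel": [0,0,0],"twist": [0,0,0]}
    - {"hand": 8.7,"travel": [0,0,0],"twist": [0,0,0]}

```text
time: 24.5
position: [0.5209, -0.3283, 0.2087]
tool_rot: [0.757, 0.653, 0.0, -0.002]
ft_force: [0.1, 0.9, 0.7]
grip_width: 0.0867
grip_force: 0.0
```

```bash
python3 plan.py can .077
python3 - <<'E'
from h import *
c=robot.camera("top"); im=c["frame"][:,:,::-1]
cv2.imwrite("pics/f.png",cv2.resize(im[190:270,60:226],None,fx=4.8,fy=4.8,interpolation=cv2.INTER_CUBIC))
E
```

```text
t 24.5 pos mm [ 520.86 -328.28  208.73] F [0.11 0.91 0.71] grip mm 86.7 0.0 tilt 0.21
travel cm [-0.27  0.16 13.17] twist z deg 0.08
```

View pics/f.png

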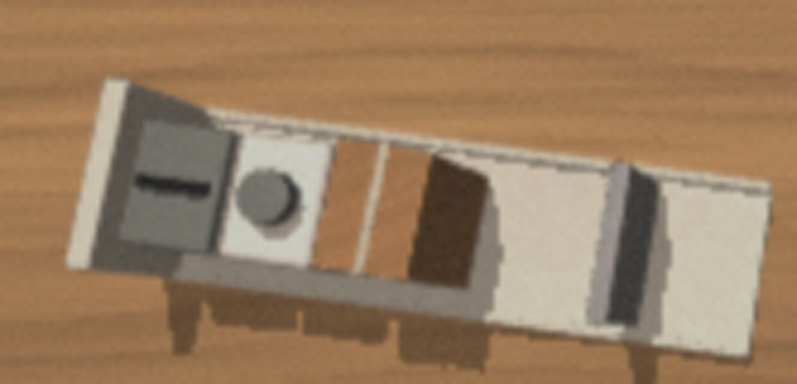

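Carton stands upright third (stripe at (372,205)), with its right edge from (433,152) to (408,278). Now picking up the canister.

Run:
```python
from h import *
c=robot.camera("top")
p=np.array([onz(c,60+(x+.5)/4.8-.5,190+(y+.5)/4.8-.5,.121) for x,y in[(433,152),(408,278)]])
a=np.radians(8.5); d=p-[.485,.223]; ey=np.array([np.sin(a),np.cos(a)]); ex=np.array([np.cos(a),-np.sin(a)])
print("local x,y mm",(np.c_[d@ex,d@ey]*1000).round(1))
```

```text
local x,y mm [[ 29.6  -1.1]
 [-28.7  -0. ]]
```

>>> move_arm:
  commands:
    - {"hand": 8.7,"travel": [-0.1,0.05,3.5],"twist": [0,0,0]}
    - {"hand": 8.7,"travel": [0,0,3.5],"twist": [0,0,0]}
    - {"hand": 8.7,"travel": [0,0,3.0],"twist": [0,0,0]}
    - {"hand": 8.7,"travel": [0,0,2.0],"twist": [0,0,0]}
    - {"hand": 8.7,"travel": [0,0,1.2],"twist": [0,0,0]}

```text
time: 25.02
position: [0.5207, -0.3286, 0.0754]
tool_rot: [0.757, 0.654, -0.0, -0.003]
ft_force: [-0.3, 0.4, 0.0]
grip_width: 0.0867
grip_force: 0.0
```

>>> move_arm:
  commands:
    - {"hand": 8.7,"travel": [0,0,0],"twist": [0,0,0]}
    - {"hand": 8.7,"travel": [0,0,0],"twist": [0,0,0]}
    - {"hand": 3.8,"travel": [0,0,0],"twist": [0,0,0]}
    - {"hand": 3.8,"travel": [0,0,0],"twist": [0,0,0]}
    - {"hand": 3.8,"travel": [0,0,0],"twist": [0,0,0]}

```text
time: 25.43
position: [0.5228, -0.3323, 0.0796]
tool_rot: [0.757, 0.653, 0.0, 0.002]
ft_force: [-0.5, -0.9, -0.5]
grip_width: 0.0742
grip_force: 0.0
```

>>> move_arm:
  commands:
    - {"hand": 3.8,"travel": [0,0,0],"twist": [0,0,0]}
    - {"hand": 3.8,"travel": [0,0,0],"twist": [0,0,0]}
    - {"hand": 3.8,"travel": [0,0,0],"twist": [0,0,0]}
    - {"hand": 3.8,"travel": [0,0,0],"twist": [0,0,0]}
    - {"hand": 3.8,"travel": [0,0,0],"twist": [0,0,0]}

```text
time: 25.85
position: [0.5218, -0.3316, 0.0779]
tool_rot: [0.757, 0.653, -0.0, -0.0]
ft_force: [-0.2, 0.0, 1.6]
grip_width: 0.0444
grip_force: 20.0
```

>>> move_arm:
  commands:
    - {"hand": 3.8,"travel": [0,0,0],"twist": [0,0,0]}
    - {"hand": 3.8,"travel": [0,0,0],"twist": [0,0,0]}
    - {"hand": 3.8,"travel": [0,0,0],"twist": [0,0,0]}

```text
time: 26.1
position: [0.5218, -0.3316, 0.0779]
tool_rot: [0.757, 0.653, -0.0, -0.0]
ft_force: [-0.9, -0.1, 1.8]
grip_width: 0.0445
grip_force: 20.0
```

```bash
python3 plan.py r3 .215
```

```text
t 26.1 pos mm [ 521.77 -331.59   77.93] F [-0.91 -0.07  1.84] grip mm 44.5 20.0 tilt 0.01
travel cm [ 51.71 -11.81 -13.7 ] twist z deg 0.03
```

>>> move_arm:
  commands:
    - {"hand": 3.8,"travel": [0,0,-2],"twist": [0,0,0]}
    - {"hand": 3.8,"travel": [0,0,-3],"twist": [0,0,0]}
    - {"hand": 3.8,"travel": [0,0,-3.5],"twist": [0,0,0]}
    - {"hand": 3.8,"travel": [0,0,-3.2],"twist": [0,0,0]}
    - {"hand": 3.8,"travel": [0,0,-2],"twist": [0,0,0]}

```text
time: 26.52
position: [0.5229, -0.3323, 0.218]
tool_rot: [0.757, 0.653, 0.0, 0.002]
ft_force: [1.0, -0.4, -1.2]
grip_width: 0.0447
grip_force: 20.0
```

>>> move_arm:
  commands:
    - {"hand": 3.8,"travel": [2,-0.46,0],"twist": [0,0,0]}
    - {"hand": 3.8,"travel": [3,-0.68,0],"twist": [0,0,0]}
    - {"hand": 3.8,"travel": [3.9,-0.89,0],"twist": [0,0,0]}
    - {"hand": 3.8,"travel": [3.9,-0.89,0],"twist": [0,0,0]}
    - {"hand": 3.8,"travel": [3.9,-0.89,0],"twist": [0,0,0]}

```text
time: 26.93
position: [0.508, -0.1591, 0.2144]
tool_rot: [0.758, 0.652, 0.0, -0.0]
ft_force: [0.9, 0.1, -1.9]
grip_width: 0.0445
grip_force: 20.0
```

>>> move_arm:
  commands:
    - {"hand": 3.8,"travel": [3.9,-0.89,0],"twist": [0,0,0]}
    - {"hand": 3.8,"travel": [3.9,-0.89,0],"twist": [0,0,0]}
    - {"hand": 3.8,"travel": [3.9,-0.89,0],"twist": [0,0,0]}
    - {"hand": 3.8,"travel": [3.9,-0.89,0],"twist": [0,0,0]}
    - {"hand": 3.8,"travel": [3.9,-0.89,0],"twist": [0,0,0]}

```text
time: 27.35
position: [0.4927, 0.0406, 0.2146]
tool_rot: [0.758, 0.653, -0.0, -0.0]
ft_force: [-0.2, 0.3, -0.8]
grip_width: 0.0447
grip_force: 20.0
```

>>> move_arm:
  commands:
    - {"hand": 3.8,"travel": [3.9,-0.89,0],"twist": [0,0,0]}
    - {"hand": 3.8,"travel": [3.9,-0.89,0],"twist": [0,0,0]}
    - {"hand": 3.8,"travel": [3.4,-0.78,0],"twist": [0,0,0]}
    - {"hand": 3.8,"travel": [2.5,-0.57,0],"twist": [0,0,0]}
    - {"hand": 3.8,"travel": [1.8,-0.41,0],"twist": [0,0,0]}

```text
time: 27.77
position: [0.4802, 0.2, 0.2145]
tool_rot: [0.757, 0.654, -0.0, -0.001]
ft_force: [0.2, -0.1, -1.1]
grip_width: 0.0447
grip_force: 20.0
```

>>> move_arm:
  commands:
    - {"hand": 3.8,"travel": [0,0,0],"twist": [0,0,0]}
    - {"hand": 3.8,"travel": [0,0,0],"twist": [0,0,0]}
    - {"hand": 3.8,"travel": [0,0,0],"twist": [0,0,0]}
    - {"hand": 3.8,"travel": [0,0,0],"twist": [0,0,0]}

```text
time: 28.1
position: [0.4814, 0.1961, 0.2146]
tool_rot: [0.758, 0.652, -0.0, -0.0]
ft_force: [0.5, 0.2, -1.8]
grip_width: 0.0445
grip_force: 20.0
```

```bash
python3 plan.py r3 .074
```

```text
t 28.1 pos mm [481.38 196.14 214.62] F [ 0.51  0.16 -1.83] grip mm 44.5 20.0 tilt 0.04
travel cm [ 0.12 -0.03 14.06] twist z deg -0.04
```

>>> move_arm:
  commands:
    - {"hand": 3.8,"travel": [-0.05,0,2.5],"twist": [0,0,0]}
    - {"hand": 3.8,"travel": [0,0,3.5],"twist": [0,0,0]}
    - {"hand": 3.8,"travel": [0,0,3],"twist": [0,0,0]}
    - {"hand": 3.8,"travel": [0,0,2],"twist": [0,0,0]}
    - {"hand": 3.8,"travel": [0,0,1.2],"twist": [0,0,0]}

```text
time: 28.52
position: [0.48, 0.195, 0.0904]
tool_rot: [0.758, 0.652, -0.002, -0.001]
ft_force: [-0.7, -0.1, -1.6]
grip_width: 0.0445
grip_force: 20.0
```

>>> move_arm:
  commands:
    - {"hand": 3.8,"travel": [0,0,0.8],"twist": [0,0,0]}
    - {"hand": 3.8,"travel": [0,0,0.5],"twist": [0,0,0]}
    - {"hand": 3.8,"travel": [0,0,0.3],"twist": [0,0,0]}
    - {"hand": 3.8,"travel": [0,0,0.2],"twist": [0,0,0]}
    - {"hand": 3.8,"travel": [0,0,0],"twist": [0,0,0]}

```text
time: 28.93
position: [0.4818, 0.1966, 0.0753]
tool_rot: [0.758, 0.653, 0.0, 0.0]
ft_force: [-0.5, 0.1, -0.7]
grip_width: 0.0442
grip_force: 20.0
```

>>> move_arm:
  commands:
    - {"hand": 3.8,"travel": [0,0,0.05],"twist": [0,0,0]}
    - {"hand": 3.8,"travel": [0,0,0],"twist": [0,0,0]}
    - {"hand": 3.8,"travel": [0,0,0],"twist": [0,0,0]}
    - {"hand": 3.8,"travel": [0,0,0],"twist": [0,0,0]}

```text
time: 29.27
position: [0.4815, 0.1968, 0.0748]
tool_rot: [0.757, 0.653, 0.0, 0.0]
ft_force: [-0.4, 0.0, -1.2]
grip_width: 0.0448
grip_force: 20.0
```

```bash
python3 plan.py r3 .0738
```

```text
t 29.27 pos mm [481.52 196.82  74.77] F [-0.37  0.05 -1.18] grip mm 44.8 20.0 tilt 0.05
travel cm [ 0.04 -0.04  0.1 ] twist z deg 0.03
```

>>> move_arm:
  commands:
    - {"hand": 3.8,"travel": [0,0,0.1],"twist": [0,0,0]}
    - {"hand": 3.8,"travel": [0,0,0],"twist": [0,0,0]}
    - {"hand": 3.8,"travel": [0,0,0],"twist": [0,0,0]}
    - {"hand": 8.7,"travel": [0,0,0],"twist": [0,0,0]}
    - {"hand": 8.7,"travel": [0,0,0],"twist": [0,0,0]}

```text
time: 29.68
position: [0.4814, 0.1967, 0.0734]
tool_rot: [0.757, 0.653, 0.0, 0.0]
ft_force: [0.2, -0.3, -0.5]
grip_width: 0.0517
grip_force: 0.0
```

>>> move_arm:
  commands:
    - {"hand": 8.7,"travel": [0,0,0],"twist": [0,0,0]}
    - {"hand": 8.7,"travel": [0,0,0],"twist": [0,0,0]}
    - {"hand": 8.7,"travel": [0,0,0],"twist": [0,0,0]}
    - {"hand": 8.7,"travel": [0,0,0],"twist": [0,0,0]}
    - {"hand": 8.7,"travel": [0,0,-0.5],"twist": [0,0,0]}

```text
time: 30.1
position: [0.4806, 0.1965, 0.0777]
tool_rot: [0.757, 0.653, -0.001, -0.001]
ft_force: [-0.3, -0.0, 0.9]
grip_width: 0.0822
grip_force: 0.0
```

>>> move_arm:
  commands:
    - {"hand": 8.7,"travel": [0,0,-1.5],"twist": [0,0,0]}
    - {"hand": 8.7,"travel": [0,0,-3],"twist": [0,0,0]}
    - {"hand": 8.7,"travel": [0,0,-3],"twist": [0,0,0]}
    - {"hand": 8.7,"travel": [0,0,-2],"twist": [0,0,0]}
    - {"hand": 8.7,"travel": [0,0,-0.5],"twist": [0,0,0]}

```text
time: 30.52
position: [0.4837, 0.1972, 0.1822]
tool_rot: [0.757, 0.653, 0.003, 0.002]
ft_force: [-0.4, 0.5, 0.1]
grip_width: 0.0871
grip_force: 0.0
```

```bash
sed -i '/^def plan/i T["s"]=(.485-s*.135,.223-c*.135,y0)' plan.py; python3 plan.py s .18
```

```text
t 30.52 pos mm [483.68 197.23 182.19] F [-0.38  0.51  0.12] grip mm 87.1 0.0 tilt 0.44
travel cm [-10.93  -0.26   0.19] twist z deg 0.03
```

>>> move_arm:
  commands:
    - {"hand": 0,"travel": [-1.5,-0.05,0],"twist": [0,0,0]}
    - {"hand": 0,"travel": [-2.5,-0.05,0],"twist": [0,0,0]}
    - {"hand": 0,"travel": [-3,0,0],"twist": [0,0,0]}
    - {"hand": 0,"travel": [-2.5,0,0],"twist": [0,0,0]}
    - {"hand": 0,"travel": [-1.4,0,0],"twist": [0,0,0]}

```text
time: 30.93
position: [0.4629, 0.0871, 0.1777]
tool_rot: [0.758, 0.653, -0.001, -0.0]
ft_force: [0.1, 0.2, 0.8]
grip_width: 0.0615
grip_force: 0.0
```

>>> move_arm:
  commands:
    - {"hand": 0,"travel": [0,0,0],"twist": [0,0,0]}
    - {"hand": 0,"travel": [0,0,0],"twist": [0,0,0]}
    - {"hand": 0,"travel": [0,0,0],"twist": [0,0,0]}
    - {"hand": 0,"travel": [0,0,0],"twist": [0,0,0]}
    - {"hand": 0,"travel": [0,0,0],"twist": [0,0,0]}

```text
time: 31.35
position: [0.4643, 0.0899, 0.1782]
tool_rot: [0.757, 0.653, 0.0, -0.0]
ft_force: [0.5, -1.3, -0.1]
grip_width: 0.0285
grip_force: 0.0
```

>>> move_arm:
  commands:
    - {"hand": 0,"travel": [0,0,0],"twist": [0,0,0]}
    - {"hand": 0,"travel": [0,0,0],"twist": [0,0,0]}
    - {"hand": 0,"travel": [0,0,0],"twist": [0,0,0]}
    - {"hand": 0,"travel": [0,0,0],"twist": [0,0,0]}

```text
time: 31.68
position: [0.4643, 0.0893, 0.1784]
tool_rot: [0.757, 0.653, 0.0, 0.0]
ft_force: [0.6, -0.5, -0.3]
grip_width: 0.004
grip_force: 0.0
```

```bash
python3 plan.py s .077
python3 - <<'E'
from h import *
c=robot.camera("side"); im=c["frame"][:,:,::-1]
cv2.imwrite("pics/g.png",cv2.resize(im[60:200,130:330],None,fx=4,fy=4,interpolation=cv2.INTER_CUBIC))
E
```

```text
t 31.68 pos mm [464.26  89.27 178.36] F [ 0.64 -0.53 -0.27] grip mm 4.0 0.0 tilt 0.01
travel cm [ 0.03  0.07 10.14] twist z deg 0.05
```

View pics/g.png

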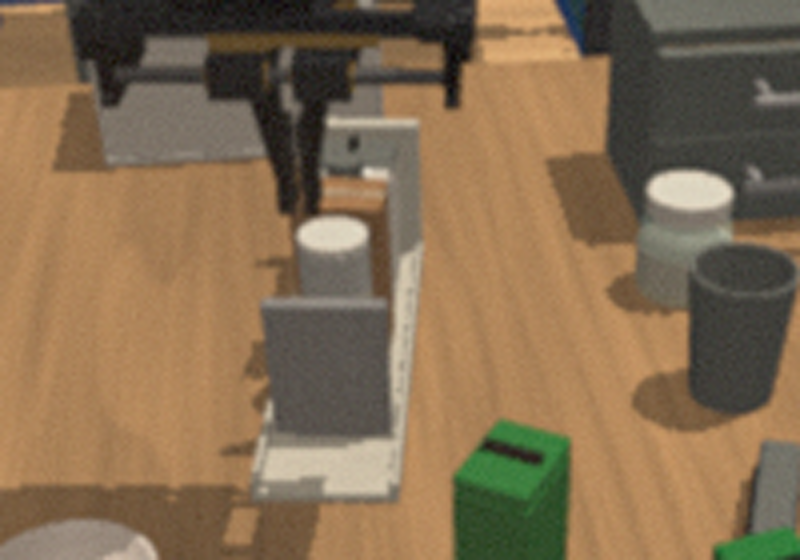

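All four packs stand upright behind the stop: canister lid at (335,235), carton, bottle and tub beyond it. Lowering the closed fingers behind the stop.

>>> move_arm:
  commands:
    - {"hand": 0,"travel": [0,0.05,2],"twist": [0,0,0]}
    - {"hand": 0,"travel": [0,0,3],"twist": [0,0,0]}
    - {"hand": 0,"travel": [0,0,2.6],"twist": [0,0,0]}
    - {"hand": 0,"travel": [0,0,1.7],"twist": [0,0,0]}
    - {"hand": 0,"travel": [0,0,0.8],"twist": [0,0,0]}

```text
time: 32.15
position: [0.4633, 0.089, 0.0753]
tool_rot: [0.757, 0.653, -0.001, -0.001]
ft_force: [0.7, 0.4, 0.2]
grip_width: 0.0004
grip_force: 0.0
```

>>> move_arm:
  commands:
    - {"hand": 0,"travel": [0,0,0],"twist": [0,0,0]}
    - {"hand": 0,"travel": [0.5,0,0],"twist": [0,0,0]}
    - {"hand": 0,"travel": [0.8,0,0],"twist": [0,0,0]}
    - {"hand": 0,"travel": [0.8,0,0],"twist": [0,0,0]}
    - {"hand": 0,"travel": [0.5,0,0],"twist": [0,0,0]}

```text
time: 32.57
position: [0.4696, 0.1159, 0.0785]
tool_rot: [0.757, 0.653, 0.001, 0.001]
ft_force: [0.3, 0.6, -0.1]
grip_width: 0.0004
grip_force: 0.0
```

>>> move_arm:
  commands:
    - {"hand": 0,"travel": [0.4,0,0],"twist": [0,0,0]}
    - {"hand": 0,"travel": [0.4,0,0],"twist": [0,0,0]}
    - {"hand": 0,"travel": [0.4,0,0],"twist": [0,0,0]}
    - {"hand": 0,"travel": [0.4,0,0],"twist": [0,0,0]}
    - {"hand": 0,"travel": [0.4,0,0],"twist": [0,0,0]}

```text
time: 32.98
position: [0.4717, 0.1345, 0.0775]
tool_rot: [0.757, 0.653, -0.0, 0.0]
ft_force: [-0.6, -2.3, 1.3]
grip_width: 0.0001
grip_force: 1.2
```

```bash
cat > loc.py <<'E'
from h import *
o=robot.get_obs(); a=np.radians(8.5); d=o["position"][:2]-[.485,.223]
print("t",o["time"],"local x,y mm",1000*(d@[np.cos(a),-np.sin(a)]),1000*(d@[np.sin(a),np.cos(a)]),"z",o["position"][2],"F along row",o["ft_force"][:2]@[np.sin(a),np.cos(a)],o["ft_force"])
E
python3 loc.py
```

```text
t 32.9833 local x,y mm -0.10832777093217565 -89.52071492605953 z 0.07753066857081348 F along row -2.317644959767082 [-0.62088346 -2.25059337  1.32199908]
```

>>> move_arm:
  commands:
    - {"hand": 0,"travel": [0.4,0,0],"twist": [0,0,0]}
    - {"hand": 0,"travel": [0.4,0,0],"twist": [0,0,0]}
    - {"hand": 0,"travel": [0.4,0,0],"twist": [0,0,0]}
    - {"hand": 0,"travel": [0.3,0,0],"twist": [0,0,0]}
    - {"hand": 0,"travel": [0.2,0,0],"twist": [0,0,0]}

```text
time: 33.4
position: [0.4742, 0.1516, 0.0773]
tool_rot: [0.757, 0.653, 0.0, 0.0]
ft_force: [-0.4, -2.0, 1.0]
grip_width: 0.0004
grip_force: 1.1
```

>>> move_arm:
  commands:
    - {"hand": 0,"travel": [0.2,0,0],"twist": [0,0,0]}
    - {"hand": 0,"travel": [0.2,0,0],"twist": [0,0,0]}
    - {"hand": 0,"travel": [0.2,0,0],"twist": [0,0,0]}
    - {"hand": 0,"travel": [0.2,0,0],"twist": [0,0,0]}
    - {"hand": 0,"travel": [0.2,0,0],"twist": [0,0,0]}

```text
time: 33.82
position: [0.4756, 0.161, 0.0774]
tool_rot: [0.757, 0.653, -0.0, 0.0]
ft_force: [-0.2, -4.1, 1.1]
grip_width: 0.001
grip_force: 2.1
```

```bash
python3 loc.py
```

```text
t 33.8167 local x,y mm -0.12691995469663003 -62.732126228563054 z 0.07736175866361902 F along row -4.04404943480912 [-0.15412215 -4.06592946  1.09440645]
```

>>> move_arm:
  commands:
    - {"hand": 0,"travel": [0.2,0,0],"twist": [0,0,0]}
    - {"hand": 0,"travel": [0.2,0,0],"twist": [0,0,0]}
    - {"hand": 0,"travel": [0.15,0,0],"twist": [0,0,0]}
    - {"hand": 0,"travel": [0.15,0,0],"twist": [0,0,0]}
    - {"hand": 0,"travel": [0.1,0,0],"twist": [0,0,0]}

```text
time: 34.23
position: [0.4768, 0.1689, 0.0774]
tool_rot: [0.757, 0.653, -0.0, 0.0]
ft_force: [1.6, -5.2, 2.0]
grip_width: 0.0002
grip_force: 2.6
```

```bash
python3 loc.py
```

```text
t 34.2333 local x,y mm -0.09294095399798086 -54.71525074766279 z 0.07735451716966571 F along row -4.924537373523696 [ 1.64044291 -5.22439575  2.04256597]
```

>>> move_arm:
  commands:
    - {"hand": 0,"travel": [0.1,0,0],"twist": [0,0,0]}
    - {"hand": 0,"travel": [0.1,0,0],"twist": [0,0,0]}
    - {"hand": 0,"travel": [0.1,0,0],"twist": [0,0,0]}

```text
time: 34.48
position: [0.4772, 0.1715, 0.0773]
tool_rot: [0.757, 0.653, -0.0, 0.0]
ft_force: [1.4, -6.9, 1.8]
grip_width: 0.0004
grip_force: 3.2
```

>>> move_arm:
  commands:
    - {"hand": 0,"travel": [0.1,0,0],"twist": [0,0,0]}
    - {"hand": 0,"travel": [0.05,0,0],"twist": [0,0,0]}
    - {"hand": 0,"travel": [0,0,0],"twist": [0,0,0]}

```text
time: 34.73
position: [0.4774, 0.1731, 0.0774]
tool_rot: [0.757, 0.653, -0.0, 0.0]
ft_force: [0.5, -5.8, 1.2]
grip_width: 0.0005
grip_force: 2.9
```

```bash
python3 loc.py
```

```text
t 34.7333 local x,y mm -0.13160480927295726 -50.48155508080259 z 0.07735395753526081 F along row -5.6513340713046665 [ 0.49297234 -5.78777372  1.19584009]
```

Still sliding at about 6 N. I go on in small steps until the force jumps.

>>> move_arm:
  commands:
    - {"hand": 0,"travel": [0.1,0,0],"twist": [0,0,0]}
    - {"hand": 0,"travel": [0.05,0,0],"twist": [0,0,0]}
    - {"hand": 0,"travel": [0,0,0],"twist": [0,0,0]}

```text
time: 34.98
position: [0.4776, 0.1745, 0.0774]
tool_rot: [0.757, 0.653, -0.0, 0.0]
ft_force: [0.7, -6.0, 1.9]
grip_width: 0.0005
grip_force: 2.9
```

>>> move_arm:
  commands:
    - {"hand": 0,"travel": [0.1,0,0],"twist": [0,0,0]}
    - {"hand": 0,"travel": [0.05,0,0],"twist": [0,0,0]}
    - {"hand": 0,"travel": [0,0,0],"twist": [0,0,0]}

```text
time: 35.23
position: [0.4778, 0.1755, 0.0774]
tool_rot: [0.757, 0.653, -0.001, 0.001]
ft_force: [0.4, -8.2, 1.7]
grip_width: 0.0006
grip_force: 3.8
```

```bash
python3 loc.py
```

```text
t 35.2333 local x,y mm -0.10707467127886552 -48.00157918408558 z 0.07736520802084978 F along row -8.085805189808097 [ 0.38768935 -8.23354774  1.71336207]
```

>>> move_arm:
  commands:
    - {"hand": 0,"travel": [0.1,0,0],"twist": [0,0,0]}
    - {"hand": 0,"travel": [0,0,0],"twist": [0,0,0]}
    - {"hand": 0,"travel": [0,0,0],"twist": [0,0,0]}

```text
time: 35.48
position: [0.4778, 0.1756, 0.0774]
tool_rot: [0.757, 0.654, -0.001, 0.001]
ft_force: [0.8, -12.5, 3.1]
grip_width: 0.0006
grip_force: 5.4
```

>>> move_arm:
  commands:
    - {"hand": 0,"travel": [0.1,0,0],"twist": [0,0,0]}
    - {"hand": 0,"travel": [0,0,0],"twist": [0,0,0]}
    - {"hand": 0,"travel": [0,0,0],"twist": [0,0,0]}

```text
time: 35.73
position: [0.4778, 0.1757, 0.0774]
tool_rot: [0.757, 0.654, -0.002, 0.001]
ft_force: [0.8, -15.0, 2.9]
grip_width: 0.0006
grip_force: 7.1
```

```bash
python3 loc.py
```

```text
t 35.7333 local x,y mm -0.12663177230643802 -47.85912483541937 z 0.07739554204296095 F along row -14.673682960160571 [  0.84969541 -14.96363859   2.93026934]
```

The force jumps to 15 N with no motion, so the row is tight. I back off and raise the fingers clear.

>>> move_arm:
  commands:
    - {"hand": 0,"travel": [-0.5,0,0],"twist": [0,0,0]}
    - {"hand": 0,"travel": [-1,0,0],"twist": [0,0,0]}
    - {"hand": 0,"travel": [-1.5,0,0],"twist": [0,0,0]}
    - {"hand": 0,"travel": [-0.5,0,0],"twist": [0,0,0]}
    - {"hand": 0,"travel": [0,0,-1],"twist": [0,0,0]}

```text
time: 36.15
position: [0.4709, 0.1431, 0.0862]
tool_rot: [0.758, 0.652, -0.002, -0.002]
ft_force: [-0.7, 0.1, -0.0]
grip_width: 0.0004
grip_force: 0.0
```

>>> move_arm:
  commands:
    - {"hand": 0,"travel": [0,0,-3],"twist": [0,0,0]}
    - {"hand": 0,"travel": [0,0,-4],"twist": [0,0,0]}
    - {"hand": 0,"travel": [-2,0,-3],"twist": [0,0,0]}
    - {"hand": 0,"travel": [-4,0,-1],"twist": [0,0,0]}
    - {"hand": 0,"travel": [-4,0,0],"twist": [0,0,0]}

```text
time: 36.57
position: [0.4608, 0.0453, 0.2014]
tool_rot: [0.756, 0.654, 0.003, 0.003]
ft_force: [1.0, -0.3, -0.5]
grip_width: 0.0006
grip_force: 0.0
```

>>> move_arm:
  commands:
    - {"hand": 0,"travel": [-4,0,0],"twist": [0,0,0]}
    - {"hand": 0,"travel": [-2,0,0],"twist": [0,0,0]}
    - {"hand": 0,"travel": [0,0,0],"twist": [0,0,0]}
    - {"hand": 0,"travel": [0,0,0],"twist": [0,0,0]}
    - {"hand": 0,"travel": [0,0,0],"twist": [0,0,0]}

```text
time: 36.98
position: [0.4494, -0.0134, 0.1977]
tool_rot: [0.757, 0.653, 0.0, -0.0]
ft_force: [-0.0, -0.6, 0.9]
grip_width: 0.0004
grip_force: 0.0
```

```bash
python3 loc.py
python3 - <<'E'
from h import *
a=robot.camera("top")["frame"][190:270,60:226,::-1]; b=robot.camera("side")["frame"][80:200,130:296,::-1]
cv2.imwrite("pics/h.png",cv2.resize(np.vstack([a,b]),None,fx=2.9,fy=2.9,interpolation=cv2.INTER_CUBIC))
E
```

```text
t 36.9833 local x,y mm -0.2616954005472132 -239.0711748465136 z 0.19767125344877812 F along row -0.6216396419416816 [-0.00835357 -0.6272952   0.89408706]
```

View pics/h.png

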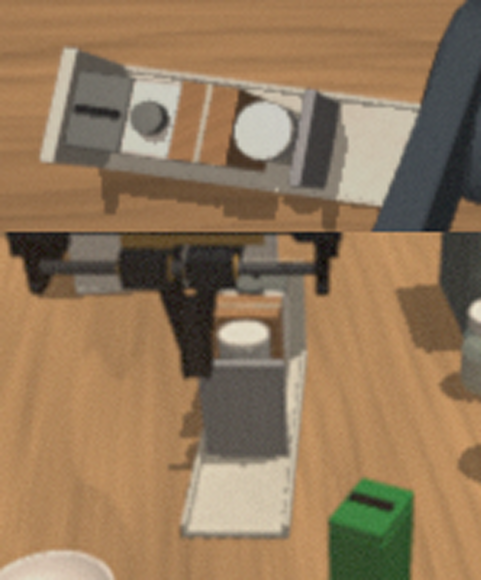

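The row is tub, bottle, carton, canister from the wall, all upright, with the stop against the canister at (300,140) and the fingers clear. One numeric check before handing in.

Run:
```python
from h import *
c=robot.camera("top"); a=np.radians(8.5)
for n,x,y,z in[("tub",98,111,.102),("bottle",149,119,.121),("can",264,131,.118),("stopface",300,137,.104)]:
    d=onz(c,60+x/2.9,190+y/2.9,z)-[.485,.223]; print(n,(d@[np.sin(a),np.cos(a)]*1000).round(1))
```

```text
tub 127.7
bottle 79.5
can -8.4
stopface -33.1
```

```bash
python3 -c "
from rig import robot
print(robot.hand_in())"
```

```text
the job is handed in; nothing more can be done
None
```

I moved the tub, bottle, carton and canister into the rack in that order from the end wall, all upright, pushed the stop tight against the row (about 15 N with no further movement), let go and handed the job in at about 37 s; no verdict came back.

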